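# Release the specimen stage and pin it in the viewing position

### The job

The sliding specimen stage is locked by a sprung index plunger. Pull the plunger's bar knob up, twist it a quarter turn and let it settle in its rest notch so that it stays retracted on its own; only then slide the carriage, with the dish staying in its place on it, fully home against its end stops. Finally take the locating pin out of its keeper block and push it point first, from the robot's side, through the holes of the bracket ears and the carriage tongue until its flat head sits against the ear, and let go, leaving the loose jars and boxes nearby where they are.

Things in the scene. Friction and masses are not known exactly. Their poses are not given: they have to be found in the camera images.
- stage: Fixed frame: aluminium plate 130 x 292 x 10 mm, origin on the worktop under the slide's centre line. x away from the robot, y along the slide (carriage travels to +y), z up. In mm: a bridge (88 x 32, top z 46) at y = -75 carries the plunger; two bracket ears at y = 135 (40 wide, 14 thick, 15 apart, top z 70) with a 12 mm hole along x; end stops (top z 24) at y = 112, x = -39 and 39.
- plunger_knob (a point): Centre of the plunger's black bar knob (36 mm long on this y axis, 14 thick on x, 26 tall); moves and turns with it. Plunger down: 78 mm above the worktop. Beneath, a cross pin lies in the slot of a collar (22 x 24 mm, top 61 mm above the worktop); the slot stops turning until the knob is lifted 14 mm. Across the slot, on the collar's top, is a 3 mm deep rest notch.
- plunger (a joint): Lift of the plunger, m: 0 engaged in the carriage, about 0.011 parked in the rest notch, 0.014 needed to turn over the collar, hard stop at 0.018. A spring pulls it down with 4 N at 0 rising to 10 N at 0.018, plus 1 N of weight.
- plunger_turn (a joint): Twist of the knob, rad, counter-clockwise from above: 0 in the slot, +1.57 or -1.57 in the rest notch (either will do), stops at -1.75 and +1.75. Turns almost freely when lifted; the notch centres it from about 0.15 rad off.
- carriage (a joint): Travel of the carriage, m: 0 where the plunger locks it (about 0.5 mm of play), 0.07 at the end stops, where the hole in its tongue lines up with the holes of the ears. It stays where it is left; sliding takes about 3 N.
- post_top (a point): Centre of the top of the carriage's upright black push post: 16 mm diameter, 48 mm tall, top 70 mm above the worktop. Moves with the carriage; axes as the stage. At travel 0 it is at x = -30, y = -10 mm in the stage frame. The dish, standing 44 mm from the post, reaches 37 mm above the worktop.
- clevis_mouth (a point): Centre of the 12 mm hole in the outer (robot-side) face of the near bracket ear, 52 mm above the worktop; its x axis points along the hole, the way the pin goes in; z up. The hole goes on through both ears, 43 mm in all, and, when the carriage is home, through its 12 mm thick tongue between them.
- keeper: Grey plastic keeper block fixed to the worktop, 60 x 44 x 40 mm, origin under its centre, x axis pointing out of its mouth. A flat pocket (24.8 mm wide, 13.5 mm high, floor at z = 17), open only at +x, holds the pin head-first; about 29 mm of the point end sticks out.
- pin: Loose steel pin, 55 to 110 g, origin on its axis where head and shank meet, also about its centre of mass. Shank 10 mm diameter, 56 long on +x, last 6 mm tapering to 6; flat head x -26 to 0, 22 wide (y), 11 thick (z). In the keeper it lies level, axis 22.5 mm up, x as the keeper's. Only the point end can be gripped there, so once drawn out it must be laid down and retaken by the head.
- pin_tip (a point): Tip of the pin's shank, 56 mm from the head's shoulder on the axis; same axes as the pin.
- pin_head (a point): Centre of the pin's flat head, 13 mm behind the shoulder; same axes as the pin.
- specimen_cup: Bystander: lidded specimen cup, 58 mm diameter, 75 mm tall, origin under its centre. To be left alone.
- slide_carton: Bystander: small closed carton, 32 x 82 x 30 mm, origin under its centre. To be left alone.
- oil_bottle: Bystander: small dropper bottle, 27 mm diameter, 83 mm tall, origin under its centre. To be left alone.
- coverslips: Bystander: small closed box, 34 x 34 x 22 mm, origin under its centre. To be left alone.
- stage_dish: Lidded petri dish, 62 mm diameter, 15 mm tall, origin under its centre, standing loose between four 14 mm tall clip studs on the carriage (2 mm of play), at x = 42, y = 12 mm from the post. Rides along with the carriage; not to be handled.

How it is judged:
On the way, in this order (a step that is already met when the one before it is completed fails the run):
1. the plunger is parked in its rest notch and the hand has left it, while the carriage has not left its locked position (value of joint plunger between 0.009 and 0.0128 m and (value of joint plunger_turn above 1.4 rad or value of joint plunger_turn below -1.4 rad) and value of joint carriage below 0.005 m and distance between the grasp point and plunger_knob above 0.04 m), for 0.2 s.
2. the carriage is home against its end stops with the plunger still parked (value of joint carriage above 0.067 m and value of joint plunger above 0.009 m), for 0.2 s.
At the end, for the whole second after the job is handed in: plunger parked in its notch (lift 9-12.8 mm, twist over 1.4 rad); carriage within 3 mm of its stops, dish flat in its place on it; pin at rest through ears and tongue from the robot's side, shoulder within 4 mm of the near ear, within 4 mm and 0.1 rad of the hole axis (all of step 2 and value of joint plunger below 0.0128 m and (value of joint plunger_turn above 1.4 rad or value of joint plunger_turn below -1.4 rad) and x of pin in the frame of clevis_mouth between -0.004 and 0.003 m and y of pin in the frame of clevis_mouth between -0.004 and 0.004 m and z of pin in the frame of clevis_mouth between -0.004 and 0.004 m and x of pin_tip in the frame of clevis_mouth above 0.045 m and angle between the x axis of pin and the x axis of clevis_mouth, either way round below 0.1 rad and linear speed of pin below 0.02 m/s and z of stage_dish in the frame of post_top between -0.052 and -0.044 m and angle between stage_dish's own z axis and vertical below 0.1 rad and horizontal distance between stage_dish and post_top below 0.052 m); the robot touches nothing.
It fails at once if a bystander (specimen cup, slide carton, dropper bottle, coverslip box) is shifted by more than 20 mm (distance of any of specimen_cup, slide_carton, oil_bottle, coverslips from where it was at the start of the episode above 0.02 m).
It also fails if it takes over 72 s, if anything falls off the work surface, if the arm or the gripper's body presses on something with over 40 N, if the wrist force passes 120 N, or if a joint passes its speed limit or range.

### The arm

A 7-joint arm with a two-finger parallel gripper is mounted at the origin on a cart in front of the work surface, level with it; the furniture and walls round the work are solid. World frame = base frame: x ahead of the robot, y to its left, z up, the work surface at z = 0. Lengths are in m, angles in rad, forces in N, time in s.
With the tool pointing down it reaches from about 0.4 to 0.85 m from the base axis. Payload 4.5 kg.
Tool frame: the origin (TCP) lies at the very end of the fingers, on their centre line; the grasp point (between the pads) lies 19 mm behind it; z points along the fingers, x is the direction in which the jaws open and shut, and the axes are right-handed (so a half turn about z gives the same grasp; the last joint's range is limited). The gripper opens to 88 mm and grips with 3 to 60 N. Pads are 18 mm wide; open, the fingers measure 123 mm over their backs; the gripper's body (75 mm by 187 mm) begins 45 mm behind the grasp point.
Start: joints at [-1.179, 0.689, -0.195, 1.565, 0.157, 0.902, -0.215], TCP at [0.219, 0.585, 0.239] pointing down, gripper open.
Joint ranges: [-3.01, 3.01], [-0.46, 2.08], [-1.47, 1.51], [0.13, 2.56], [-1, 4.14], [0.04, 2.09], [-2.66, 2.66]. Speed limits (rad/s): [2.57, 2.57, 3.14, 3.14, 3.14, 3.14, 3.14].

### API

Orientations are given as a unit quaternion [x, y, z, w].
In Python, from plant import * gives the robot as it stands.
- The arm moves only by the tool apply_moves, never from a script. Its argument "series" is a list of rows, each an object of numbers: "x", "y", "z": the shift along the tool's x, y, z in units of 80 cm (1.0 is 80 cm); "wx", "wy", "wz": the turn, a rotation vector about the tool's x, y, z in units of pi rad (1.0 is pi rad); "fingers": the opening, from -1 (shut) to 1 (fully open), so that 0 is half open. In form: [{"x": .., "y": .., "z": .., "wx": .., "wy": .., "wz": .., "fingers": ..}, ...]. A call has 1 to 8 rows; each row shifts and turns the pose as measured when the row begins, along the tool's axes as they then stand; what a row does not reach is not made up. A row lasts 1/8 s, in which the tool goes at most 62.5 mm and 10.7 degrees, less where a joint would pass 70% of its speed; a pose out of reach is approached as far as the arm can. A call with a number of a shift or a turn outside -1 to 1 is refused whole. A call with a gripper value outside its range is refused whole. The fingers move at their own pace and stop on an object; "force" is the grip in N (left out, the last holds). Time passes only in rows, so rows that do not move let the fingers close. It gives the time, the measured TCP pose, the force and the opening at its end, in the units of the state.
- get_state(): the state, without advancing time (a new reading comes with each control period).
- snapshot(name): name is "scene" or "top" or "wrist"; returns (picture, depth): 384x512x3 uint8, red, green, blue; 384x512 float32, m along the optical axis (not along the pixel's ray), 0 where there is no reading.
- camera_model(name): a dict with "camera_matrix" (3x3 intrinsics, pixels), "dist_coeffs" ([k1, k2, p1, p2, k3] as OpenCV has them; the pictures are not rectified), "world_from_camera" (4x4, takes a point from camera to world coordinates). Camera axes: x right, y up, looking along -z (the intrinsics and any distortion apply to the point x, -y, -z); pixel columns grow to the right and rows downward; lengths in m; the calibration is good to about 2 mm. A picture is of the moment at which its call begins: read the wrist's pose just before it. camera_model takes no time and is no camera call; for the wrist camera it gives the pose at the moment of the call.
- finish_job(): hands the job in, once; it reports no verdict.
The state is a dict: "clock": time; "q": joint angles; "qd": joint speeds; "joint_torque": joint torques, N m; "tool_pos": TCP position; "eef_rot": TCP orientation; "contact_force": force on the tool from outside, world axes, zero at the start; "moment": the same for the moment, N m; "opening": opening from 0.0 (shut) to 1.0 (fully open).
Only numpy, scipy, OpenCV 4.12 (cv2) and the standard library are available. Lean on these libraries where they do the work, as an engineer would, in place of code of your own. Each camera call takes 0.05 s, during which the arm holds its last target. There are 200 camera calls.

## Working session

There is one attempt and no reset: what is moved stays moved. The work goes in short steps, Python scripts to look and compute and a tool call to move; the robot and the scene stay as the last step left them, time stands still between calls to the robot, and variables do not carry over. Pictures are saved under pics/ and viewed, about 8 in all and at most 12, crops included, and the job is handed in when it is done.

Besides the shell and the picture viewer there is one more tool, called after "Call:" as a command line: name --argument value ..., lists and objects as JSON in quotes. apply_moves: Moves the arm, as the interface text tells. Its arguments: {"type":"object","properties":{"series":{"type":"array","items":{"type":"object","properties":{"x":{"type":"number"},"y":{"type":"number"},"z":{"type":"number"},"wx":{"type":"number"},"wy":{"type":"number"},"wz":{"type":"number"},"fingers":{"type":"number"}}}},"force":{"type":"number"}},"required":["series"]}

```bash
ls; mkdir -p pics; cat > h.py <<'E'
from plant import *
import numpy as np, cv2
from scipy.spatial.transform import Rotation as R
def save(n,p): cv2.imwrite(f'pics/{n}.png',cv2.cvtColor(p,cv2.COLOR_RGB2BGR))
def cloud(cm,d):
    K=np.array(cm['camera_matrix']);D=np.array(cm['dist_coeffs'],float);T=np.array(cm['world_from_camera'])
    v,u=np.mgrid[:384,:512];p=cv2.undistortPoints(np.stack([u,v],-1).reshape(-1,1,2).astype(np.float64),K,D).reshape(384,512,2)
    c=np.stack([p[...,0]*d,-p[...,1]*d,-d],-1);return c@T[:3,:3].T+T[:3,3]
def ray(cm,u,v,z):
    K=np.array(cm['camera_matrix']);D=np.array(cm['dist_coeffs'],float);T=np.array(cm['world_from_camera'])
    p=cv2.undistortPoints(np.array([[[u,v]]],np.float64),K,D)[0,0];r=T[:3,:3]@[p[0],-p[1],-1];o=T[:3,3];return o+r*(z-o[2])/r[2]
E
python3 - <<'E'
from h import *
s=get_state();print(s['clock'],s['tool_pos'],s['eef_rot'],R.from_quat(s['eef_rot']).as_matrix().round(3))
for n in ['scene','top','wrist']:
    cm=camera_model(n);p,d=snapshot(n);save(n+'0',p);np.savez(f'{n}0.npz',p=p,d=d,cm=cm)
    print(n,np.array(cm['world_from_camera']).round(3).tolist(),np.array(cm['camera_matrix']).round(1).tolist(),d.min(),d.max())
E
```

```text
pics
0.0 [0.21872096 0.58479555 0.23788945] [ 8.21626323e-01  5.70025700e-01 -7.28134957e-04  5.96333368e-04] [[ 0.35   0.937 -0.001]
 [ 0.937 -0.35  -0.002]
 [-0.002  0.    -1.   ]]
scene [[0.914, 0.14, -0.381, 0.174], [-0.405, 0.373, -0.835, -0.813], [0.025, 0.917, 0.397, 0.429], [0.0, 0.0, 0.0, 1.0]] [[356.7, 0.0, 259.3], [0.0, 356.7, 182.1], [0.0, 0.0, 1.0]] 0.0 2.554851
top [[0.022, 0.994, -0.105, 0.434], [-1.0, 0.024, 0.019, -0.038], [0.021, 0.105, 0.994, 1.103], [0.0, 0.0, 0.0, 1.0]] [[370.6, 0.0, 257.6], [0.0, 370.6, 192.7], [0.0, 0.0, 1.0]] 0.0 1.9005002
wrist [[0.351, -0.893, -0.282, 0.145], [0.936, 0.334, 0.108, 0.614], [-0.002, -0.302, 0.953, 0.385], [0.0, 0.0, 0.0, 1.0]] [[300.1, 0.0, 249.4], [0.0, 300.1, 189.8], [0.0, 0.0, 1.0]] 0.0 1.3425071
```

View pics/top0.png

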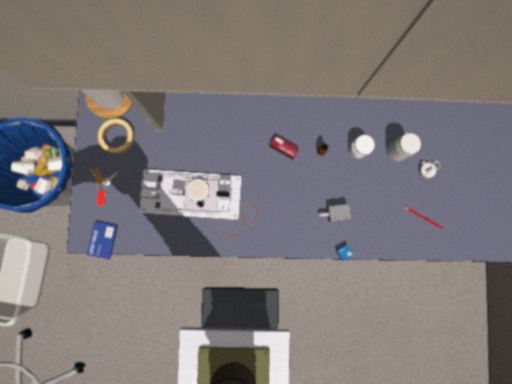

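View pics/scene0.png

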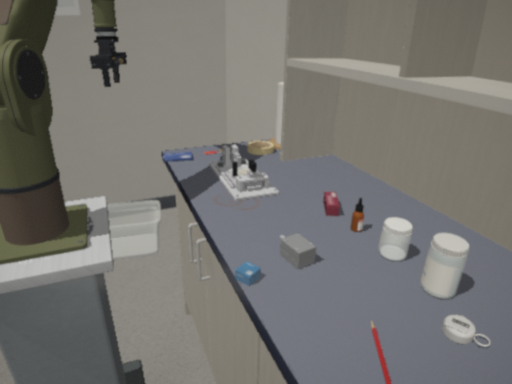

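The top view shows the stage at about (190,195) with its ears to the left, the keeper at (340,212) with its pin pointing left, and the coverslip box at (345,252). The carton is at (284,146), the bottle at (322,149) and the cup at (362,147). Next I'll measure coarse poses from the depth data.

```bash
python3 - <<'E'
from h import *
f=np.load('top0.npz',allow_pickle=True);p,d=f['p'],f['d'];cm=f['cm'].item();P=cloud(cm,d)
a=cv2.resize(p[160:230,130:260],None,fx=6,fy=6,interpolation=cv2.INTER_CUBIC)
b=cv2.resize(p[195:265,310:360],None,fx=6,fy=6,interpolation=cv2.INTER_CUBIC)
save('crop1',np.vstack([a,np.zeros((0,780,3),np.uint8)]));
Z=P[...,2];print('table z',np.median(Z[150:160,200:250]))
for n,(u0,u1,v0,v1,z0) in dict(stage=(130,260,160,230,.005),keeper=(328,358,200,224,.03),pin=(315,329,205,220,.012),box=(335,358,243,265,.01),carton=(265,302,130,162,.015),bottle=(312,332,138,160,.02),cup=(345,380,130,165,.03)).items():
    m=(Z[v0:v1,u0:u1]>z0);q=P[v0:v1,u0:u1][m];r=cv2.minAreaRect(q[:,:2].astype(np.float32))
    print(n,m.sum(),np.round(r[0],3),np.round(r[1],3),round(r[2],1),'zmax',np.percentile(q[:,2],[50,97]).round(3))
np.set_printoptions(linewidth=250)
print((Z[166:222:2,136:246:3]*1000).astype(int))
E
```

```text
table z 0.000851636099877151
stage 4473 [0.536 0.13 ] [0.215 0.383] 1.8 zmax [0.015 0.073]
keeper 324 [ 0.478 -0.18 ] [0.044 0.294] 8.9 zmax [0.041 0.045]
pin 47 [ 0.457 -0.156] [0.034 0.239] 19.3 zmax [0.027 0.033]
box 158 [ 0.394 -0.186] [0.304 0.045] 83.5 zmax [0.023 0.027]
carton 331 [ 0.578 -0.072] [0.082 0.285] 60.6 zmax [0.031 0.035]
bottle 87 [ 0.566 -0.141] [0.025 0.335] 47.7 zmax [0.049 0.081]
cup 403 [ 0.582 -0.203] [0.057 0.44 ] 34.6 zmax [0.074 0.079]
[[ 3  0  0 ...  3  2  1]
 [-1  0  0 ...  0 -2  3]
 [ 3  0  3 ...  0  1  1]
 ...
 [-3  0  0 ...  9  1  0]
 [-2  2  1 ...  1  0  0]
 [ 1  3  1 ...  0  1  3]]
```

View pics/crop1.png

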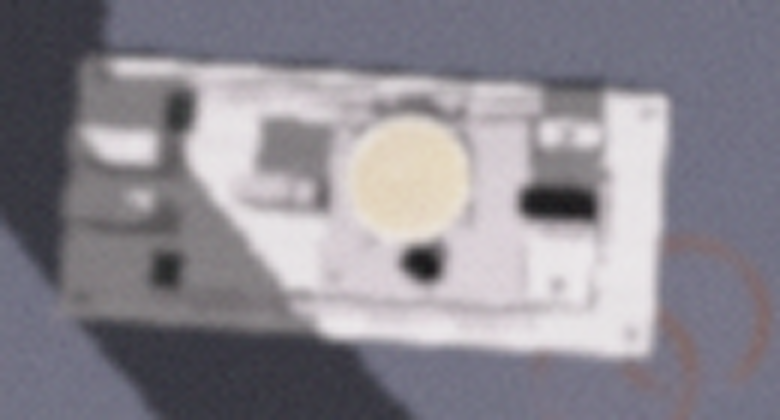

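```bash
python3 - <<'E'
from h import *
f=np.load('top0.npz',allow_pickle=True);p,d=f['p'],f['d'];cm=f['cm'].item();P=cloud(cm,d);Z=np.where(d>0,P[...,2],-1)
c=lambda u,v,z:ray(cm,130+(u+.5)/6-.5,160+(v+.5)/6-.5,z)
C=np.array([c(*k,.01) for k in [(82,60),(668,93),(653,357),(62,318)]]);print(C.round(4),'centre',C.mean(0).round(4))
e=[C[3]-C[2],C[0]-C[1],C[0]-C[3],C[1]-C[2]];print([round(np.linalg.norm(x),4) for x in e],[np.degrees(np.arctan2(x[1],x[0])).round(2) for x in e])
print('post',c(425,265,.07).round(4),'knob',c(558,204,.091).round(4))
for n,(u0,u1,v0,v1,z0,z1) in dict(plate=(130,260,160,230,.006,.014),knob=(212,236,186,202,.08,.1),post=(194,208,196,212,.06,.08),ears=(136,165,165,205,.06,.08),keeper=(328,358,200,224,.033,.05),pin=(312,329,203,222,.012,.035),box=(335,358,243,265,.013,.03),carton=(265,302,130,162,.015,.04),bottle=(312,332,138,160,.02,.1),cup=(345,380,130,165,.06,.1)).items():
    zz=Z[v0:v1,u0:u1];m=(zz>z0)&(zz<z1);q=P[v0:v1,u0:u1][m];r=cv2.minAreaRect(q[:,:2].astype(np.float32))
    print(n,m.sum(),np.round(r[0],3),np.round(r[1],3),round(r[2],1),'z',np.percentile(q[:,2],[50,97]).round(3))
E
```

```text
[[ 0.6103  0.2835  0.01  ]
 [ 0.6009 -0.0076  0.01  ]
 [ 0.4699 -0.0037  0.01  ]
 [ 0.4822  0.2864  0.01  ]] centre [0.5408 0.1396 0.01  ]
[np.float64(0.2903), np.float64(0.2912), np.float64(0.1281), np.float64(0.131)] [np.float64(87.58), np.float64(88.15), np.float64(-1.28), np.float64(-1.7)]
post [0.5082 0.1015 0.07  ] knob [0.536  0.0391 0.091 ]
plate 2048 [0.542 0.132] [0.205 0.366] 0.8 z [0.011 0.014]
knob 72 [0.537 0.04 ] [0.036 0.014] 89.9 z [0.091 0.094]
post 26 [0.509 0.107] [0.015 0.014] 88.7 z [0.071 0.074]
ears 166 [0.547 0.25 ] [0.041 0.043] 87.4 z [0.071 0.074]
keeper 318 [ 0.496 -0.295] [0.044 0.06 ] 8.3 z [0.041 0.045]
pin 46 [ 0.495 -0.253] [0.034 0.029] 2.4 z [0.027 0.033]
box 152 [ 0.38  -0.315] [0.035 0.034] 29.5 z [0.023 0.027]
carton 328 [ 0.688 -0.134] [0.082 0.033] 61.0 z [0.031 0.035]
bottle 86 [ 0.682 -0.245] [0.026 0.022] 20.3 z [0.049 0.08 ]
cup 318 [ 0.691 -0.36 ] [0.054 0.055] 68.8 z [0.075 0.079]
```

Measured so far:
- **Stage:** origin at about (0.541, 0.115), yaw about -2°. The knob, post and ears all agree with this.
- **Keeper:** at about (0.496, -0.295), with the pin pointing +y.

I'll move above the knob next.

```bash
cat > plan.py <<'E'
import sys,json
from h import *
def plan(t,yaw,n,f=None,s=None):
    # rows to bring TCP to t with tool x at world yaw (deg), tool down
    s=s or get_state();A=R.from_quat(s['eef_rot']);p=np.array(s['tool_pos'])
    m=lambda y:R.from_euler('z',y,degrees=True)*R.from_euler('x',180,degrees=True)
    w=(A.inv()*m(yaw)).as_rotvec();rows=[]
    for i in range(n):
        d=(A*R.from_rotvec(w*i/n)).inv().apply((np.array(t)-p)/n)/.8
        r=dict(zip(['x','y','z','wx','wy','wz'],[round(float(v),4) for v in [*d,*(w/n/np.pi)]]))
        if f is not None:r['fingers']=f
        rows.append(r)
    print(s['clock'],p.round(4),'yaw',np.degrees(np.arctan2(A.as_matrix()[1,0],A.as_matrix()[0,0])).round(1),'F',np.round(s['contact_force'],1),'q',np.round(s['q'],2),round(s['opening'],3));print(json.dumps(rows))
if __name__=='__main__':
    a=[float(x) for x in sys.argv[1:]];plan(a[:3],a[3],int(a[4]),a[5] if len(a)>5 else None)
E
python3 plan.py .537 .04 .2 -2 14 -0.1
```

```text
0.15 [0.2187 0.585  0.2381] yaw 69.5 F [ 0.5  0.2 -0.5] q [-1.18  0.69 -0.19  1.57  0.16  0.9  -0.22] 1.001
[{"x": -0.0356, "y": 0.0437, "z": 0.0035, "wx": 0.0, "wy": 0.0, "wz": 0.0284, "fingers": -0.1}, {"x": -0.0316, "y": 0.0467, "z": 0.0035, "wx": 0.0, "wy": 0.0, "wz": 0.0284, "fingers": -0.1}, {"x": -0.0273, "y": 0.0493, "z": 0.0034, "wx": 0.0, "wy": 0.0, "wz": 0.0284, "fingers": -0.1}, {"x": -0.0228, "y": 0.0515, "z": 0.0034, "wx": 0.0, "wy": 0.0, "wz": 0.0284, "fingers": -0.1}, {"x": -0.0181, "y": 0.0533, "z": 0.0034, "wx": 0.0, "wy": 0.0, "wz": 0.0284, "fingers": -0.1}, {"x": -0.0133, "y": 0.0547, "z": 0.0034, "wx": 0.0, "wy": 0.0, "wz": 0.0284, "fingers": -0.1}, {"x": -0.0084, "y": 0.0557, "z": 0.0034, "wx": 0.0, "wy": 0.0, "wz": 0.0284, "fingers": -0.1}, {"x": -0.0034, "y": 0.0562, "z": 0.0034, "wx": 0.0, "wy": 0.0, "wz": 0.0284, "fingers": -0.1}, {"x": 0.0016, "y": 0.0563, "z": 0.0034, "wx": 0.0, "wy": 0.0, "wz": 0.0284, "fingers": -0.1}, {"x": 0.0066, "y": 0.056, "z": 0.0034, "wx": 0.0, "wy": 0.0, "wz": 0.0284, "fingers": -0.1}, {"x": 0.0116, "y": 0.0551, "z": 0.0034, "wx": 0.0, "wy": 0.0, "wz": 0.0284, "fingers": -0.1}, {"x": 0.0164, "y": 0.0539, "z": 0.0034, "wx": 0.0, "wy": 0.0, "wz": 0.0284, "fingers": -0.1}, {"x": 0.0212, "y": 0.0522, "z": 0.0034, "wx": 0.0, "wy": 0.0, "wz": 0.0284, "fingers": -0.1}, {"x": 0.0257, "y": 0.0501, "z": 0.0034, "wx": 0.0, "wy": 0.0, "wz": 0.0284, "fingers": -0.1}]
```

Call:
apply_moves --series '[{"x": -0.036, "y": 0.044, "z": 0.003, "wz": 0.028, "fingers": -0.1}, {"x": -0.032, "y": 0.047, "z": 0.003, "wz": 0.028, "fingers": -0.1}, {"x": -0.027, "y": 0.049, "z": 0.003, "wz": 0.028, "fingers": -0.1}, {"x": -0.023, "y": 0.052, "z": 0.003, "wz": 0.028, "fingers": -0.1}, {"x": -0.018, "y": 0.053, "z": 0.003, "wz": 0.028, "fingers": -0.1}, {"x": -0.013, "y": 0.055, "z": 0.003, "wz": 0.028, "fingers": -0.1}, {"x": -0.008, "y": 0.056, "z": 0.003, "wz": 0.028, "fingers": -0.1}]'

```text
schema error: expected keys x, y, z, wx, wy, wz, fingers
```

Call:
apply_moves --series '[{"x": -0.003, "y": 0.056, "z": 0.004, "wz": 0.028, "fingers": -0.1}, {"x": 0.002, "y": 0.056, "z": 0.004, "wz": 0.028, "fingers": -0.1}, {"x": 0.007, "y": 0.056, "z": 0.004, "wz": 0.028, "fingers": -0.1}, {"x": 0.012, "y": 0.055, "z": 0.004, "wz": 0.028, "fingers": -0.1}, {"x": 0.016, "y": 0.054, "z": 0.004, "wz": 0.028, "fingers": -0.1}, {"x": 0.021, "y": 0.052, "z": 0.004, "wz": 0.028, "fingers": -0.1}, {"x": 0.026, "y": 0.05, "z": 0.004, "wz": 0.028, "fingers": -0.1}]'

```text
schema error: expected keys x, y, z, wx, wy, wz, fingers
```

```bash
python3 - <<'E'
from h import *
import plan
plan.plan([.537,.04,.2],-2,2,-.1)
cm=camera_model('wrist');p,d=snapshot('wrist');save('w1',p);np.savez('w1.npz',p=p,d=d,cm=cm)
E
```

```text
0.15 [0.2187 0.585  0.2381] yaw 69.5 F [ 0.5  0.2 -0.5] q [-1.18  0.69 -0.19  1.57  0.16  0.9  -0.22] 1.001
[{"x": -0.2494, "y": 0.3056, "z": 0.0242, "wx": 0.0002, "wy": 0.0002, "wz": 0.1986, "fingers": -0.1}, {"x": -0.0238, "y": 0.3937, "z": 0.0239, "wx": 0.0002, "wy": 0.0002, "wz": 0.1986, "fingers": -0.1}]
```

View pics/w1.png

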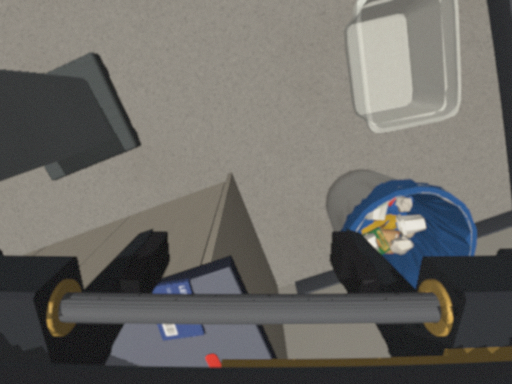

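All keys are required, so the arm hasn't moved. The picture only shows the floor and bin, with the fingers at the bottom. I'll resend the moves with every key.

Call:
apply_moves --series '[{"x": -0.036, "y": 0.044, "z": 0.003, "wx": 0, "wy": 0, "wz": 0.028, "fingers": -0.1}, {"x": -0.032, "y": 0.047, "z": 0.003, "wx": 0, "wy": 0, "wz": 0.028, "fingers": -0.1}, {"x": -0.027, "y": 0.049, "z": 0.003, "wx": 0, "wy": 0, "wz": 0.028, "fingers": -0.1}, {"x": -0.023, "y": 0.052, "z": 0.003, "wx": 0, "wy": 0, "wz": 0.028, "fingers": -0.1}, {"x": -0.018, "y": 0.053, "z": 0.003, "wx": 0, "wy": 0, "wz": 0.028, "fingers": -0.1}, {"x": -0.013, "y": 0.055, "z": 0.003, "wx": 0, "wy": 0, "wz": 0.028, "fingers": -0.1}, {"x": -0.008, "y": 0.056, "z": 0.003, "wx": 0, "wy": 0, "wz": 0.028, "fingers": -0.1}]'

```text
clock: 1.08
tool_pos: [0.3798, 0.3077, 0.2196]
eef_rot: [0.957, 0.288, -0.001, -0.002]
contact_force: [0.3, -0.4, 0.6]
opening: 0.447
```

Call:
apply_moves --series '[{"x": -0.003, "y": 0.056, "z": 0.004, "wx": 0, "wy": 0, "wz": 0.028, "fingers": -0.1}, {"x": 0.002, "y": 0.056, "z": 0.004, "wx": 0, "wy": 0, "wz": 0.028, "fingers": -0.1}, {"x": 0.007, "y": 0.056, "z": 0.004, "wx": 0, "wy": 0, "wz": 0.028, "fingers": -0.1}, {"x": 0.012, "y": 0.055, "z": 0.004, "wx": 0, "wy": 0, "wz": 0.028, "fingers": -0.1}, {"x": 0.016, "y": 0.054, "z": 0.004, "wx": 0, "wy": 0, "wz": 0.028, "fingers": -0.1}, {"x": 0.021, "y": 0.052, "z": 0.004, "wx": 0, "wy": 0, "wz": 0.028, "fingers": -0.1}, {"x": 0.026, "y": 0.05, "z": 0.004, "wx": 0, "wy": 0, "wz": 0.028, "fingers": -0.1}]'

```text
clock: 1.95
tool_pos: [0.542, 0.0266, 0.1956]
eef_rot: [1.0, -0.025, -0.0, -0.002]
contact_force: [0.2, 0.5, -0.5]
opening: 0.449
```

```bash
python3 - <<'E'
from h import *
import plan
plan.plan([.537,.04,.2],-2,2,-.1)
cm=camera_model('wrist');p,d=snapshot('wrist');save('w1b',p);np.savez('w1.npz',p=p,d=d,cm=cm)
E
```

```text
1.95 [0.542  0.0266 0.1956] yaw -2.9 F [ 0.2  0.5 -0.5] q [-0.17  0.64  0.06  1.87 -0.07  0.63 -0.11] 0.449
[{"x": -0.0035, "y": -0.0082, "z": -0.0027, "wx": -0.0007, "wy": 0.0001, "wz": -0.0024, "fingers": -0.1}, {"x": -0.0035, "y": -0.0083, "z": -0.0028, "wx": -0.0007, "wy": 0.0001, "wz": -0.0024, "fingers": -0.1}]
```

View pics/w1b.png

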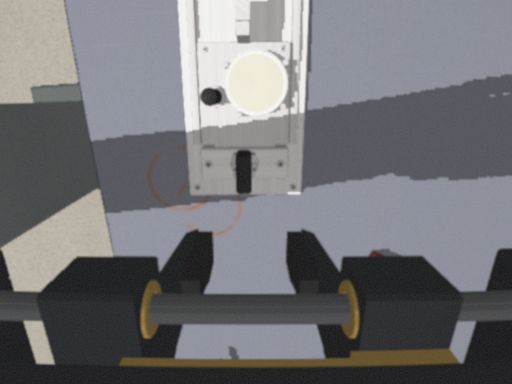

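The close view shows the knob at (244,170), the post at (211,97) and the dish at (255,82). I'll measure them from the mask and depth.

```bash
python3 - <<'E'
from h import *
import plan
f=np.load('w1.npz',allow_pickle=True);p,d=f['p'],f['d'];cm=f['cm'].item();P=cloud(cm,d)
for n,(u0,u1,v0,v1,z0,z1) in dict(knob=(230,260,140,200,.082,.1),post=(195,225,80,110,.06,.08),bridge=(195,295,140,185,.041,.05),plate=(180,305,0,200,.006,.014)).items():
    q=P[v0:v1,u0:u1];m=(d[v0:v1,u0:u1]>0)&(q[...,2]>z0)&(q[...,2]<z1);q=q[m];r=cv2.minAreaRect(q[:,:2].astype(np.float32))
    print(n,m.sum(),np.round(r[0],4),np.round(r[1],4),round(r[2],1),'z',np.median(q[:,2]).round(4))
g=p.max(2);m=(g<60).astype(np.uint8);
for n,(u0,u1,v0,v1,z) in dict(knob=(230,260,145,200,.091),post=(195,225,85,108,.07)).items():
    k=np.argwhere(m[v0:v1,u0:u1]);print(n,len(k),[ray(cm,u0+a,v0+b,z).round(4) for a,b in [k.mean(0)[::-1],k.min(0)[::-1],k.max(0)[::-1]]])
plan.plan([.537,.04,.2],-2,2,-.1)
E
```

```text
knob 653 [0.5371 0.0419] [0.0359 0.0133] 87.2 z 0.092
post 277 [0.5101 0.1073] [0.0153 0.0151] 42.9 z 0.0711
bridge 2036 [0.5371 0.0419] [0.0322 0.0882] 87.5 z 0.0473
plate 7910 [0.5394 0.0978] [0.2022 0.1306] 87.7 z 0.0114
knob 584 [array([0.5372, 0.044 , 0.091 ]), array([0.532, 0.062, 0.091]), array([0.542, 0.025, 0.091])]
post 157 [array([0.514 , 0.1075, 0.07  ]), array([0.5064, 0.1132, 0.07  ]), array([0.5195, 0.1015, 0.07  ])]
2.0 [0.5452 0.0186 0.1955] yaw -3.5 F [ 3.8 -4.5  0.3] q [-0.16  0.64  0.07  1.86 -0.07  0.63 -0.11] 0.45
[{"x": -0.0059, "y": -0.013, "z": -0.0028, "wx": 0.0002, "wy": -0.0006, "wz": -0.0042, "fingers": -0.1}, {"x": -0.0057, "y": -0.0131, "z": -0.0028, "wx": 0.0002, "wy": -0.0006, "wz": -0.0042, "fingers": -0.1}]
```

```bash
python3 plan.py .537 .042 .068 -2.6 6 -0.1
```

```text
2.0 [0.5452 0.0186 0.1955] yaw -3.5 F [ 3.8 -4.5  0.3] q [-0.16  0.64  0.07  1.86 -0.07  0.63 -0.11] 0.45
[{"x": -0.0021, "y": -0.0048, "z": 0.0266, "wx": 0.0001, "wy": -0.0002, "wz": -0.0009, "fingers": -0.1}, {"x": -0.0021, "y": -0.0048, "z": 0.0266, "wx": 0.0001, "wy": -0.0002, "wz": -0.0009, "fingers": -0.1}, {"x": -0.002, "y": -0.0048, "z": 0.0266, "wx": 0.0001, "wy": -0.0002, "wz": -0.0009, "fingers": -0.1}, {"x": -0.002, "y": -0.0048, "z": 0.0266, "wx": 0.0001, "wy": -0.0002, "wz": -0.0009, "fingers": -0.1}, {"x": -0.002, "y": -0.0048, "z": 0.0266, "wx": 0.0001, "wy": -0.0002, "wz": -0.0009, "fingers": -0.1}, {"x": -0.0019, "y": -0.0048, "z": 0.0266, "wx": 0.0001, "wy": -0.0002, "wz": -0.0009, "fingers": -0.1}]
```

Call:
apply_moves --series '[{"x": -0.006, "y": -0.015, "z": 0.01, "wx": 0, "wy": 0, "wz": -0.003, "fingers": -0.1}, {"x": -0.006, "y": -0.014, "z": 0.02, "wx": 0, "wy": 0, "wz": -0.002, "fingers": -0.1}, {"x": 0, "y": 0, "z": 0.04, "wx": 0, "wy": 0, "wz": 0, "fingers": -0.1}, {"x": 0, "y": 0, "z": 0.04, "wx": 0, "wy": 0, "wz": 0, "fingers": -0.1}, {"x": 0, "y": 0, "z": 0, "wx": 0, "wy": 0, "wz": 0, "fingers": -0.1}]'

```text
clock: 2.62
tool_pos: [0.5348, 0.049, 0.1041]
eef_rot: [1.0, -0.019, 0.001, -0.001]
contact_force: [0.8, 0.4, -0.4]
opening: 0.453
```

```bash
python3 plan.py .537 .042 .068 -2.6 2 -0.1
```

```text
2.625 [0.5348 0.049  0.1041] yaw -2.2 F [ 0.8  0.4 -0.4] q [-0.2   0.78  0.04  1.95 -0.08  0.41 -0.13] 0.453
[{"x": 0.0015, "y": 0.0044, "z": 0.0226, "wx": -0.0004, "wy": -0.0002, "wz": 0.0012, "fingers": -0.1}, {"x": 0.0015, "y": 0.0043, "z": 0.0226, "wx": -0.0004, "wy": -0.0002, "wz": 0.0012, "fingers": -0.1}]
```

Call:
apply_moves --series '[{"x": 0.003, "y": 0.009, "z": 0.01, "wx": 0, "wy": 0, "wz": 0.001, "fingers": -0.1}, {"x": 0, "y": 0, "z": 0.025, "wx": 0, "wy": 0, "wz": 0, "fingers": -0.1}, {"x": 0, "y": 0, "z": 0.01, "wx": 0, "wy": 0, "wz": 0, "fingers": -0.1}, {"x": 0, "y": 0, "z": 0, "wx": 0, "wy": 0, "wz": 0, "fingers": -0.1}]'

```text
clock: 3.12
tool_pos: [0.5392, 0.0426, 0.0701]
eef_rot: [1.0, -0.02, 0.004, -0.002]
contact_force: [0.3, 0.5, -0.9]
opening: 0.448
```

```bash
python3 plan.py .537 .042 .068 -2.6 1 -0.1
```

```text
3.125 [0.5392 0.0426 0.0701] yaw -2.2 F [ 0.3  0.5 -0.9] q [-0.18  0.85  0.03  1.96 -0.08  0.33 -0.12] 0.448
[{"x": -0.0027, "y": 0.0009, "z": 0.0026, "wx": -0.0012, "wy": -0.0022, "wz": 0.002, "fingers": -0.1}]
```

Call:
apply_moves --series '[{"x": -0.0027, "y": 0.001, "z": 0.002, "wx": 0, "wy": 0, "wz": 0.002, "fingers": -0.1}, {"x": 0, "y": 0, "z": 0, "wx": 0, "wy": 0, "wz": 0, "fingers": -1}, {"x": 0, "y": 0, "z": 0, "wx": 0, "wy": 0, "wz": 0, "fingers": -1}, {"x": 0, "y": 0, "z": 0, "wx": 0, "wy": 0, "wz": 0, "fingers": -1}, {"x": 0, "y": 0, "z": 0, "wx": 0, "wy": 0, "wz": 0, "fingers": -1}]' --force 45

```text
clock: 3.75
tool_pos: [0.5374, 0.0417, 0.0702]
eef_rot: [1.0, -0.023, 0.004, -0.002]
contact_force: [-0.2, -0.4, -0.8]
opening: 0.155
```

```bash
python3 plan.py .537 .042 .068 -2.6 1 -1
```

```text
3.75 [0.5374 0.0417 0.0702] yaw -2.6 F [-0.2 -0.4 -0.8] q [-0.18  0.84  0.03  1.96 -0.08  0.33 -0.13] 0.155
[{"x": -0.0006, "y": -0.0003, "z": 0.0028, "wx": -0.0013, "wy": -0.0028, "wz": -0.0002, "fingers": -1.0}]
```

Call:
apply_moves --series '[{"x": 0, "y": 0, "z": -0.01, "wx": 0, "wy": 0, "wz": 0, "fingers": -1}, {"x": 0, "y": 0, "z": -0.01, "wx": 0, "wy": 0, "wz": 0, "fingers": -1}, {"x": 0, "y": 0, "z": 0, "wx": 0, "wy": 0, "wz": 0, "fingers": -1}]'

```text
clock: 4.12
tool_pos: [0.5373, 0.0417, 0.0859]
eef_rot: [1.0, -0.023, 0.004, -0.002]
contact_force: [2.8, 0.3, -10.3]
opening: 0.154
```

```bash
python3 plan.py .537 .042 .087 87.4 10 -1|cut -c1-250
```

```text
4.125 [0.5373 0.0417 0.0859] yaw -2.6 F [  2.8   0.3 -10.3] q [-0.18  0.82  0.04  1.96 -0.08  0.36 -0.13] 0.154
[{"x": -0.0, "y": -0.0, "z": -0.0001, "wx": 0.0001, "wy": -0.0003, "wz": -0.05, "fingers": -1.0}, {"x": -0.0, "y": -0.0, "z": -0.0001, "wx": 0.0001, "wy": -0.0003, "wz": -0.05, "fingers": -1.0}, {"x": -0.0, "y": -0.0, "z": -0.0001, "wx": 0.0001, "wy"
```

Call:
apply_moves --series '[{"x": 0, "y": 0, "z": -0.0005, "wx": 0, "wy": 0, "wz": -0.05, "fingers": -1}, {"x": 0, "y": 0, "z": -0.0003, "wx": 0, "wy": 0, "wz": -0.05, "fingers": -1}, {"x": 0, "y": 0, "z": -0.0003, "wx": 0, "wy": 0, "wz": -0.05, "fingers": -1}, {"x": 0, "y": 0, "z": -0.0003, "wx": 0, "wy": 0, "wz": -0.05, "fingers": -1}, {"x": 0, "y": 0, "z": 0, "wx": 0, "wy": 0, "wz": 0, "fingers": -1}]'

```text
clock: 4.75
tool_pos: [0.5362, 0.0415, 0.0852]
eef_rot: [0.955, 0.296, 0.003, -0.001]
contact_force: [1.3, 1.0, -10.1]
opening: 0.153
```

```bash
python3 plan.py .537 .042 .087 87.4 5 -1|cut -c1-250
```

```text
4.75 [0.5362 0.0415 0.0852] yaw 34.4 F [  1.3   1.  -10.1] q [-0.1   0.81 -0.1   1.96  0.19  0.37  0.25] 0.153
[{"x": 0.0002, "y": 0.0, "z": -0.0005, "wx": 0.0002, "wy": -0.0004, "wz": -0.0589, "fingers": -1.0}, {"x": 0.0002, "y": 0.0001, "z": -0.0005, "wx": 0.0002, "wy": -0.0004, "wz": -0.0589, "fingers": -1.0}, {"x": 0.0002, "y": 0.0001, "z": -0.0005, "wx":
```

Call:
apply_moves --series '[{"x": 0.0003, "y": 0, "z": -0.0015, "wx": 0, "wy": 0, "wz": -0.05, "fingers": -1}, {"x": 0.0003, "y": 0, "z": -0.0006, "wx": 0, "wy": 0, "wz": -0.05, "fingers": -1}, {"x": 0.0003, "y": 0, "z": -0.0006, "wx": 0, "wy": 0, "wz": -0.05, "fingers": -1}, {"x": 0.0003, "y": 0, "z": -0.0006, "wx": 0, "wy": 0, "wz": -0.05, "fingers": -1}, {"x": 0, "y": 0, "z": -0.0006, "wx": 0, "wy": 0, "wz": -0.05, "fingers": -1}, {"x": 0, "y": 0, "z": 0, "wx": 0, "wy": 0, "wz": -0.03, "fingers": -1}, {"x": 0, "y": 0, "z": 0, "wx": 0, "wy": 0, "wz": 0, "fingers": -1}]'

```text
clock: 5.62
tool_pos: [0.5353, 0.0403, 0.086]
eef_rot: [0.737, 0.676, 0.0, 0.0]
contact_force: [2.5, 0.8, -11.1]
opening: 0.152
```

```bash
python3 plan.py .537 .042 .087 87.4 2 -1|cut -c1-250
```

```text
5.625 [0.5353 0.0403 0.086 ] yaw 85.0 F [  2.5   0.8 -11.1] q [ 0.02  0.83 -0.31  1.95  0.54  0.45  0.8 ] 0.152
[{"x": 0.0011, "y": 0.001, "z": -0.0006, "wx": 0.0002, "wy": 0.0, "wz": -0.0066, "fingers": -1.0}, {"x": 0.0011, "y": 0.001, "z": -0.0006, "wx": 0.0002, "wy": 0.0, "wz": -0.0066, "fingers": -1.0}]
```

Call:
apply_moves --series '[{"x": 0.0015, "y": 0.0015, "z": 0.002, "wx": 0, "wy": 0, "wz": -0.016, "fingers": -1}, {"x": 0, "y": 0, "z": 0.003, "wx": 0, "wy": 0, "wz": 0, "fingers": -1}, {"x": 0, "y": 0, "z": 0.002, "wx": 0, "wy": 0, "wz": 0, "fingers": -1}, {"x": 0, "y": 0, "z": 0, "wx": 0, "wy": 0, "wz": 0, "fingers": -1}]'

```text
clock: 6.12
tool_pos: [0.5355, 0.0404, 0.0809]
eef_rot: [0.721, 0.693, -0.001, 0.001]
contact_force: [-0.3, -0.6, -4.6]
opening: 0.157
```

```bash
python3 plan.py .537 .042 .081 87.4 2 -1|cut -c1-250
```

```text
6.125 [0.5355 0.0404 0.0809] yaw 87.7 F [-0.3 -0.6 -4.6] q [ 0.02  0.84 -0.31  1.95  0.56  0.45  0.82] 0.157
[{"x": 0.001, "y": 0.0009, "z": -0.0001, "wx": -0.0001, "wy": 0.0005, "wz": 0.0009, "fingers": -1.0}, {"x": 0.001, "y": 0.0009, "z": -0.0001, "wx": -0.0001, "wy": 0.0005, "wz": 0.0009, "fingers": -1.0}]
```

Call:
apply_moves --series '[{"x": 0, "y": 0, "z": 0, "wx": 0, "wy": 0, "wz": 0, "fingers": -0.3}, {"x": 0, "y": 0, "z": 0, "wx": 0, "wy": 0, "wz": 0, "fingers": -0.3}, {"x": 0, "y": 0, "z": -0.03, "wx": 0, "wy": 0, "wz": 0, "fingers": -0.3}, {"x": 0, "y": 0, "z": -0.05, "wx": 0, "wy": 0, "wz": 0, "fingers": -0.3}, {"x": 0, "y": 0, "z": -0.05, "wx": 0, "wy": 0, "wz": 0.02, "fingers": -1}, {"x": 0, "y": 0, "z": 0, "wx": 0, "wy": 0, "wz": 0.05, "fingers": -1}, {"x": 0, "y": 0, "z": 0, "wx": 0, "wy": 0, "wz": 0.05, "fingers": -1}, {"x": 0, "y": 0, "z": 0, "wx": 0, "wy": 0, "wz": 0.05, "fingers": -1}]'

```text
clock: 7.12
tool_pos: [0.5383, 0.0416, 0.1916]
eef_rot: [0.882, 0.471, 0.003, 0.002]
contact_force: [-0.2, -0.5, 0.1]
opening: 0.003
```

```bash
python3 - <<'E'
from h import *
import plan
cm=camera_model('wrist');p,d=snapshot('wrist');save('w2',p);np.savez('w2.npz',p=p,d=d,cm=cm);P=cloud(cm,d)
for n,z0,z1,R0 in [('knob',.085,.11,(.50,.58,0,.08)),('post',.06,.08,(.48,.53,.08,.2))]:
    m=(d>0)&(P[...,2]>z0)&(P[...,2]<z1)&(P[...,0]>R0[0])&(P[...,0]<R0[1])&(P[...,1]>R0[2])&(P[...,1]<R0[3]);q=P[m]
    if len(q)>5:r=cv2.minAreaRect(q[:,:2].astype(np.float32));print(n,m.sum(),np.round(r[0],4),np.round(r[1],4),round(r[2],1),'z',np.median(q[:,2]).round(4))
plan.plan([.509,.077,.13],-2.6,6,-1)
E
```

```text
knob 811 [0.5364 0.0416] [0.0144 0.0359] 87.7 z 0.1022
post 272 [0.51   0.1077] [0.0152 0.0154] 8.5 z 0.0712
7.175 [0.5384 0.0419 0.1916] yaw 55.9 F [ 0.1  0.6 -0.4] q [ 0.01  0.65 -0.29  1.88  0.29  0.65  0.52] 0.004
[{"x": 0.0026, "y": -0.0093, "z": 0.0128, "wx": 0.0002, "wy": -0.0003, "wz": 0.0542, "fingers": -1}, {"x": 0.001, "y": -0.0096, "z": 0.0128, "wx": 0.0002, "wy": -0.0003, "wz": 0.0542, "fingers": -1}, {"x": -0.0006, "y": -0.0096, "z": 0.0128, "wx": 0.0002, "wy": -0.0003, "wz": 0.0542, "fingers": -1}, {"x": -0.0022, "y": -0.0093, "z": 0.0128, "wx": 0.0002, "wy": -0.0003, "wz": 0.0542, "fingers": -1}, {"x": -0.0038, "y": -0.0088, "z": 0.0128, "wx": 0.0002, "wy": -0.0003, "wz": 0.0542, "fingers": -1}, {"x": -0.0052, "y": -0.008, "z": 0.0128, "wx": 0.0002, "wy": -0.0003, "wz": 0.0542, "fingers": -1}]
```

The knob is parked: lift is about 10.5 mm and the twist is 90°. The carriage hasn't moved. Next I'll push the post.

Call:
apply_moves --series '[{"x": 0.0026, "y": -0.0093, "z": 0.012, "wx": 0, "wy": 0, "wz": 0.054, "fingers": -1}, {"x": 0.001, "y": -0.0096, "z": 0.012, "wx": 0, "wy": 0, "wz": 0.054, "fingers": -1}, {"x": -0.0006, "y": -0.0096, "z": 0.012, "wx": 0, "wy": 0, "wz": 0.054, "fingers": -1}, {"x": -0.0022, "y": -0.0093, "z": 0.012, "wx": 0, "wy": 0, "wz": 0.054, "fingers": -1}, {"x": -0.0038, "y": -0.0088, "z": 0.012, "wx": 0, "wy": 0, "wz": 0.054, "fingers": -1}, {"x": -0.0052, "y": -0.008, "z": 0.012, "wx": 0, "wy": 0, "wz": 0.054, "fingers": -1}, {"x": 0, "y": 0, "z": 0, "wx": 0, "wy": 0, "wz": 0, "fingers": -1}]'

```text
clock: 8.05
tool_pos: [0.51, 0.0796, 0.1337]
eef_rot: [1.0, -0.028, 0.006, -0.0]
contact_force: [0.7, 0.2, 0.0]
opening: 0.004
```

```bash
python3 plan.py .509 .077 .05 -2.6 3 -1
```

```text
8.05 [0.51   0.0796 0.1337] yaw -3.2 F [0.7 0.2 0. ] q [-0.26  0.71  0.02  2.   -0.03  0.41 -0.27] 0.004
[{"x": -0.0008, "y": 0.0012, "z": 0.0349, "wx": -0.0001, "wy": -0.0012, "wz": -0.0012, "fingers": -1.0}, {"x": -0.0006, "y": 0.0011, "z": 0.0349, "wx": -0.0001, "wy": -0.0012, "wz": -0.0012, "fingers": -1.0}, {"x": -0.0005, "y": 0.0011, "z": 0.0349, "wx": -0.0001, "wy": -0.0012, "wz": -0.0012, "fingers": -1.0}]
```

Call:
apply_moves --series '[{"x": 0, "y": 0.003, "z": 0.035, "wx": 0, "wy": 0, "wz": -0.002, "fingers": -1}, {"x": 0, "y": 0, "z": 0.035, "wx": 0, "wy": 0, "wz": -0.001, "fingers": -1}, {"x": 0, "y": 0, "z": 0.03, "wx": 0, "wy": 0, "wz": 0, "fingers": -1}, {"x": 0, "y": 0, "z": 0, "wx": 0, "wy": 0, "wz": 0, "fingers": -1}, {"x": 0, "y": -0.012, "z": 0, "wx": 0, "wy": 0, "wz": 0, "fingers": -1}, {"x": 0, "y": -0.012, "z": 0, "wx": 0, "wy": 0, "wz": 0, "fingers": -1}, {"x": 0, "y": -0.015, "z": 0, "wx": 0, "wy": 0, "wz": 0, "fingers": -1}]'

```text
clock: 8.93
tool_pos: [0.5162, 0.1075, 0.0564]
eef_rot: [1.0, -0.014, 0.01, -0.001]
contact_force: [0.2, -2.4, -1.3]
opening: 0.004
```

```bash
python3 plan.py .512 .159 .05 -2.6 3 -1
```

```text
8.925 [0.5162 0.1075 0.0564] yaw -1.6 F [ 0.2 -2.4 -1.3] q [-0.31  0.86  0.02  2.01 -0.04  0.25 -0.28] 0.004
[{"x": -0.0024, "y": -0.0214, "z": 0.0026, "wx": -0.0002, "wy": -0.002, "wz": 0.0018, "fingers": -1.0}, {"x": -0.0025, "y": -0.0214, "z": 0.0026, "wx": -0.0002, "wy": -0.002, "wz": 0.0018, "fingers": -1.0}, {"x": -0.0026, "y": -0.0214, "z": 0.0026, "wx": -0.0002, "wy": -0.002, "wz": 0.0018, "fingers": -1.0}]
```

Call:
apply_moves --series '[{"x": -0.003, "y": -0.015, "z": 0.002, "wx": 0, "wy": 0, "wz": 0.001, "fingers": -1}, {"x": -0.002, "y": -0.015, "z": 0.002, "wx": 0, "wy": 0, "wz": 0.001, "fingers": -1}, {"x": -0.001, "y": -0.012, "z": 0.001, "wx": 0, "wy": 0, "wz": 0, "fingers": -1}, {"x": -0.001, "y": -0.008, "z": 0, "wx": 0, "wy": 0, "wz": 0, "fingers": -1}, {"x": 0, "y": 0, "z": 0, "wx": 0, "wy": 0, "wz": 0, "fingers": -1}]'

```text
clock: 9.55
tool_pos: [0.514, 0.1534, 0.0535]
eef_rot: [1.0, -0.016, 0.013, -0.002]
contact_force: [0.2, 0.6, -0.1]
opening: 0.003
```

```bash
python3 plan.py .514 .162 .05 -2.6 3 -1
```

```text
9.55 [0.514  0.1534 0.0535] yaw -1.8 F [ 0.2  0.6 -0.1] q [-0.4   0.87  0.03  1.99 -0.07  0.26 -0.34] 0.003
[{"x": -0.0001, "y": -0.0036, "z": 0.0015, "wx": -0.0005, "wy": -0.0026, "wz": 0.0014, "fingers": -1.0}, {"x": -0.0001, "y": -0.0036, "z": 0.0015, "wx": -0.0005, "wy": -0.0026, "wz": 0.0014, "fingers": -1.0}, {"x": -0.0002, "y": -0.0036, "z": 0.0015, "wx": -0.0005, "wy": -0.0026, "wz": 0.0014, "fingers": -1.0}]
```

Creep on until the stops push back.

Call:
apply_moves --series '[{"x": 0, "y": -0.006, "z": 0, "wx": 0, "wy": 0, "wz": 0, "fingers": -1}, {"x": 0, "y": -0.006, "z": 0, "wx": 0, "wy": 0, "wz": 0, "fingers": -1}, {"x": 0, "y": -0.006, "z": 0, "wx": 0, "wy": 0, "wz": 0, "fingers": -1}]'

```text
clock: 9.93
tool_pos: [0.514, 0.1594, 0.0535]
eef_rot: [1.0, -0.02, 0.011, 0.003]
contact_force: [1.1, -12.3, 3.7]
opening: 0.005
```

Call:
apply_moves --series '[{"x": 0, "y": -0.006, "z": 0, "wx": 0, "wy": 0, "wz": 0, "fingers": -1}, {"x": 0, "y": -0.006, "z": 0, "wx": 0, "wy": 0, "wz": 0, "fingers": -1}]'

```text
clock: 10.18
tool_pos: [0.5139, 0.1593, 0.0536]
eef_rot: [1.0, -0.025, 0.01, 0.009]
contact_force: [1.3, -10.1, 2.8]
opening: 0.0
```

At the stops: 12 N and no further travel. I'll back off, lift and check the ears and post from above.

Call:
apply_moves --series '[{"x": 0, "y": 0.01, "z": 0, "wx": 0, "wy": 0, "wz": 0, "fingers": -1}, {"x": 0, "y": 0.01, "z": -0.03, "wx": 0, "wy": 0, "wz": 0, "fingers": -0.3}, {"x": 0, "y": 0, "z": -0.07, "wx": 0, "wy": 0, "wz": 0, "fingers": -0.3}, {"x": 0, "y": 0, "z": -0.07, "wx": 0, "wy": 0, "wz": 0, "fingers": -0.3}, {"x": 0, "y": 0, "z": -0.02, "wx": 0, "wy": 0, "wz": 0, "fingers": -0.3}, {"x": 0, "y": 0, "z": 0, "wx": 0, "wy": 0, "wz": 0, "fingers": -0.3}]'

```text
clock: 10.92
tool_pos: [0.5078, 0.1491, 0.2091]
eef_rot: [1.0, -0.022, 0.007, 0.007]
contact_force: [0.2, -0.1, -0.0]
opening: 0.352
```

```bash
python3 - <<'E'
from h import *
import plan
cm=camera_model('wrist');p,d=snapshot('wrist');save('w3',p);np.savez('w3.npz',p=p,d=d,cm=cm);P=cloud(cm,d)
for n,z0,z1,R0 in [('knob',.085,.11,(.50,.58,0,.08)),('post',.06,.08,(.48,.53,.13,.2)),('ears',.062,.08,(.49,.6,.22,.3)),('dish',.033,.042,(.5,.6,.13,.25))]:
    m=(d>0)&(P[...,2]>z0)&(P[...,2]<z1)&(P[...,0]>R0[0])&(P[...,0]<R0[1])&(P[...,1]>R0[2])&(P[...,1]<R0[3]);q=P[m]
    if len(q)>5:r=cv2.minAreaRect(q[:,:2].astype(np.float32));print(n,m.sum(),np.round(r[0],4),np.round(r[1],4),round(r[2],1),'z',np.median(q[:,2]).round(4))
plan.plan([.495,-.22,.18],8,8,-.3)
E
```

```text
knob 388 [0.5294 0.0421] [0.0151 0.0208] 89.3 z 0.1017
post 222 [0.513  0.1785] [0.0149 0.0147] 39.8 z 0.071
ears 2228 [0.5461 0.2487] [0.0447 0.0427] 87.2 z 0.0709
dish 2819 [0.5505 0.1893] [0.0712 0.0782] 70.0 z 0.0384
10.975 [0.5075 0.1489 0.2084] yaw -2.6 F [-0.3  0.8  0.2] q [-0.44  0.6   0.1   1.9  -0.06  0.63 -0.36] 0.351
[{"x": 0.0006, "y": 0.0576, "z": 0.0052, "wx": 0.0006, "wy": -0.0005, "wz": -0.0073, "fingers": -0.3}, {"x": -0.0007, "y": 0.0576, "z": 0.0051, "wx": 0.0006, "wy": -0.0005, "wz": -0.0073, "fingers": -0.3}, {"x": -0.0021, "y": 0.0576, "z": 0.005, "wx": 0.0006, "wy": -0.0005, "wz": -0.0073, "fingers": -0.3}, {"x": -0.0034, "y": 0.0575, "z": 0.0049, "wx": 0.0006, "wy": -0.0005, "wz": -0.0073, "fingers": -0.3}, {"x": -0.0047, "y": 0.0575, "z": 0.0048, "wx": 0.0006, "wy": -0.0005, "wz": -0.0073, "fingers": -0.3}, {"x": -0.006, "y": 0.0573, "z": 0.0047, "wx": 0.0006, "wy": -0.0005, "wz": -0.0073, "fingers": -0.3}, {"x": -0.0073, "y": 0.0572, "z": 0.0046, "wx": 0.0006, "wy": -0.0005, "wz": -0.0073, "fingers": -0.3}, {"x": -0.0086, "y": 0.057, "z": 0.0045, "wx": 0.0006, "wy": -0.0005, "wz": -0.0073, "fingers": -0.3}]
```

View pics/w3.png

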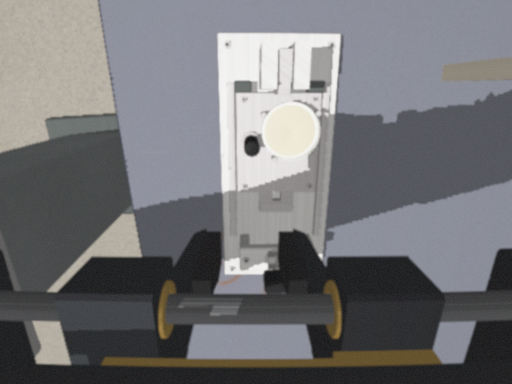

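The carriage is home: the post moved 70.8 mm, the dish is in place and the knob is still parked. Next is the keeper.

Call:
apply_moves --series '[{"x": 0.001, "y": 0.057, "z": 0.005, "wx": 0, "wy": 0, "wz": -0.007, "fingers": -0.3}, {"x": 0, "y": 0.057, "z": 0.005, "wx": 0, "wy": 0, "wz": -0.007, "fingers": -0.3}, {"x": -0.002, "y": 0.057, "z": 0.005, "wx": 0, "wy": 0, "wz": -0.007, "fingers": -0.3}, {"x": -0.003, "y": 0.057, "z": 0.005, "wx": 0, "wy": 0, "wz": -0.007, "fingers": -0.3}, {"x": -0.005, "y": 0.057, "z": 0.005, "wx": 0, "wy": 0, "wz": -0.007, "fingers": -0.3}, {"x": -0.006, "y": 0.057, "z": 0.005, "wx": 0, "wy": 0, "wz": -0.007, "fingers": -0.3}, {"x": -0.007, "y": 0.057, "z": 0.005, "wx": 0, "wy": 0, "wz": -0.007, "fingers": -0.3}, {"x": 0, "y": 0, "z": 0, "wx": 0, "wy": 0, "wz": 0, "fingers": -0.3}]'

```text
clock: 11.98
tool_pos: [0.4929, -0.176, 0.1709]
eef_rot: [0.998, 0.061, -0.004, 0.003]
contact_force: [0.5, 0.4, -0.2]
opening: 0.35
```

```bash
python3 - <<'E'
from h import *
import plan
cm=camera_model('wrist');p,d=snapshot('wrist');save('w4',p);np.savez('w4.npz',p=p,d=d,cm=cm);P=cloud(cm,d)
for n,z0,z1,R0 in [('keeper',.034,.05,(.44,.55,-.36,-.24)),('pin',.015,.033,(.46,.53,-.264,-.2)),('pinall',.01,.033,(.46,.53,-.28,-.2))]:
    m=(d>0)&(P[...,2]>z0)&(P[...,2]<z1)&(P[...,0]>R0[0])&(P[...,0]<R0[1])&(P[...,1]>R0[2])&(P[...,1]<R0[3]);q=P[m];
    if len(q)>5:
        r=cv2.minAreaRect(q[:,:2].astype(np.float32));print(n,m.sum(),np.round(r[0],4),np.round(r[1],4),round(r[2],1),'z',np.percentile(q[:,2],[50,95]).round(4),np.argwhere(m).mean(0).round(),q[:,:2].min(0).round(4),q[:,:2].max(0).round(4))
plan.plan([.495,-.24,.1],8,4,-.3)
E
```

```text
keeper 1437 [ 0.4944 -0.2844] [0.044  0.0421] 7.3 z [0.0415 0.0428] [276. 240.] [ 0.4726 -0.3074] [ 0.5189 -0.2611]
pin 308 [ 0.4936 -0.2545] [0.0198 0.0385] 41.5 z [0.0272 0.0302] [244. 243.] [ 0.4838 -0.264 ] [ 0.5131 -0.2351]
pinall 563 [ 0.4876 -0.2598] [0.0359 0.0385] 41.5 z [0.0253 0.0299] [248. 240.] [ 0.471  -0.2746] [ 0.5131 -0.2351]
12.025 [ 0.4932 -0.1732  0.1709] yaw 7.2 F [ 0.3 -0.8 -0.2] q [ 0.27  0.66 -0.05  1.94  0.07  0.55  0.31] 0.352
[{"x": -0.0019, "y": 0.0207, "z": 0.0223, "wx": 0.0003, "wy": 0.0006, "wz": -0.0011, "fingers": -0.3}, {"x": -0.002, "y": 0.0207, "z": 0.0222, "wx": 0.0003, "wy": 0.0006, "wz": -0.0011, "fingers": -0.3}, {"x": -0.0021, "y": 0.0207, "z": 0.0222, "wx": 0.0003, "wy": 0.0006, "wz": -0.0011, "fingers": -0.3}, {"x": -0.0022, "y": 0.0207, "z": 0.0222, "wx": 0.0003, "wy": 0.0006, "wz": -0.0011, "fingers": -0.3}]
```

View pics/w4.png

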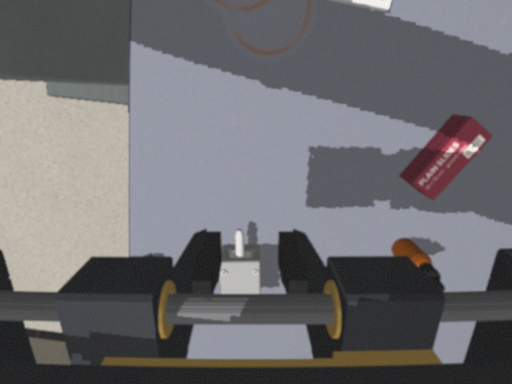

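The pin shows as a bright strip from (238,231) to (240,250), at the front of the keeper at (240,276). I'll cast rays along it.

```bash
python3 - <<'E'
from h import *
f=np.load('w4.npz',allow_pickle=True);p,d=f['p'],f['d'];cm=f['cm'].item()
g=p.min(2)
for v in range(226,262,3):
    u=np.arange(225,256);r=g[v,u].astype(int);k=u[r>150]
    print(v,(k.min(),k.max(),ray(cm,k.mean(),v,.025).round(4),d[v,int(k.mean())].round(3)) if len(k) else '', r[::3])
P=cloud(cm,d);print([P[v,239].round(4) for v in range(228,264,3)])
E
```

```text
226 (np.int64(225), np.int64(245), array([ 0.4818, -0.2326,  0.025 ]), np.float32(0.347)) [152 149 150 150 152 151 149 150  89  90 112]
229 (np.int64(225), np.int64(244), array([ 0.4786, -0.2366,  0.025 ]), np.float32(0.347)) [153 152 151 150 133 122 148 145  96  93  90]
232 (np.int64(226), np.int64(241), array([ 0.4837, -0.2395,  0.025 ]), np.float32(0.349)) [148 149 149 153 221 199 139 136  90  91  96]
235 (np.int64(226), np.int64(242), array([ 0.4839, -0.2431,  0.025 ]), np.float32(0.35)) [148 146 150 169 228 217 135 142  92  94  94]
238 (np.int64(226), np.int64(242), array([ 0.4845, -0.2466,  0.025 ]), np.float32(0.323)) [150 151 152 166 227 219 140 148  93  91  91]
241 (np.int64(226), np.int64(242), array([ 0.4844, -0.2503,  0.025 ]), np.float32(0.352)) [150 152 151 159 226 220 138 148  95  93  95]
244 (np.int64(235), np.int64(242), array([ 0.489 , -0.2534,  0.025 ]), np.float32(0.324)) [122 100 117 132 227 222 134 106  81  81  79]
247 (np.int64(235), np.int64(242), array([ 0.4894, -0.2571,  0.025 ]), np.float32(0.323)) [ 79  79  77 102 226 221 134  74  75  77  77]
250 (np.int64
[... 167 characters left out ...]
.4903, -0.2645,  0.025 ]), np.float32(0.327)) [ 77  83 111 123 226 224 141 114 115  89  81]
256 (np.int64(238), np.int64(241), array([ 0.4918, -0.2681,  0.025 ]), np.float32(0.328)) [ 82  80 107 107 147 176 125 106 108  88  74]
259  [81 82 83 82 84 84 76 83 84 85 81]
[array([ 0.4875, -0.2353,  0.0227]), array([ 0.4878, -0.2371,  0.0263]), array([ 0.4882, -0.2398,  0.028 ]), array([ 0.4886, -0.243 ,  0.0287]), array([ 0.489 , -0.2463,  0.0293]), array([ 0.4894, -0.2501,  0.0288]), array([ 0.4898, -0.2536,  0.029 ]), array([ 0.4902, -0.2574,  0.0286]), array([ 0.4906, -0.2608,  0.0292]), array([ 0.491 , -0.2649,  0.0285]), array([ 0.4913, -0.2649,  0.0346]), array([ 0.4915, -0.2652,  0.0401])]
```

```bash
python3 plan.py .4896 -.25 .08 7.3 3 -0.3
```

```text
12.025 [ 0.4932 -0.1732  0.1709] yaw 7.2 F [ 0.3 -0.8 -0.2] q [ 0.27  0.66 -0.05  1.94  0.07  0.55  0.31] 0.352
[{"x": -0.0052, "y": 0.0314, "z": 0.0381, "wx": 0.0005, "wy": 0.0008, "wz": -0.0002, "fingers": -0.3}, {"x": -0.0053, "y": 0.0315, "z": 0.038, "wx": 0.0005, "wy": 0.0008, "wz": -0.0002, "fingers": -0.3}, {"x": -0.0055, "y": 0.0315, "z": 0.0379, "wx": 0.0005, "wy": 0.0008, "wz": -0.0002, "fingers": -0.3}]
```

Call:
apply_moves --series '[{"x": -0.005, "y": 0.034, "z": 0.03, "wx": 0, "wy": 0.001, "wz": 0, "fingers": -0.3}, {"x": -0.005, "y": 0.034, "z": 0.035, "wx": 0, "wy": 0.001, "wz": 0, "fingers": -0.3}, {"x": -0.005, "y": 0.028, "z": 0.035, "wx": 0, "wy": 0, "wz": 0, "fingers": -0.3}, {"x": 0, "y": 0, "z": 0, "wx": 0, "wy": 0, "wz": 0, "fingers": -0.3}]'

```text
clock: 12.52
tool_pos: [0.4925, -0.2426, 0.0863]
eef_rot: [0.998, 0.069, -0.001, -0.002]
contact_force: [-0.6, 0.3, 0.7]
opening: 0.351
```

```bash
python3 plan.py .4896 -.25 .0145 7.3 3 -0.3
```

```text
12.525 [ 0.4925 -0.2426  0.0863] yaw 7.9 F [-0.6  0.3  0.7] q [ 0.41  0.82 -0.06  1.91  0.11  0.41  0.41] 0.351
[{"x": -0.0016, "y": 0.003, "z": 0.0299, "wx": -0.0005, "wy": 0.0002, "wz": 0.0011, "fingers": -0.3}, {"x": -0.0016, "y": 0.003, "z": 0.0299, "wx": -0.0005, "wy": 0.0002, "wz": 0.0011, "fingers": -0.3}, {"x": -0.0016, "y": 0.0029, "z": 0.0299, "wx": -0.0005, "wy": 0.0002, "wz": 0.0011, "fingers": -0.3}]
```

Call:
apply_moves --series '[{"x": -0.005, "y": 0.009, "z": 0.02, "wx": 0, "wy": 0, "wz": 0.003, "fingers": -0.3}, {"x": 0, "y": 0, "z": 0.035, "wx": 0, "wy": 0, "wz": 0, "fingers": -0.3}, {"x": 0, "y": 0, "z": 0.02, "wx": 0, "wy": 0, "wz": 0, "fingers": -0.3}, {"x": 0, "y": 0, "z": 0, "wx": 0, "wy": 0, "wz": 0, "fingers": -0.3}]'

```text
clock: 13.02
tool_pos: [0.4919, -0.2442, 0.0255]
eef_rot: [0.998, 0.067, 0.001, -0.004]
contact_force: [0.1, -0.2, -0.3]
opening: 0.35
```

```bash
python3 plan.py .4896 -.25 .0145 7.3 1 -0.3
```

```text
13.025 [ 0.4919 -0.2442  0.0255] yaw 7.7 F [ 0.1 -0.2 -0.3] q [ 0.41  0.93 -0.05  1.93  0.11  0.29  0.41] 0.35
[{"x": -0.0039, "y": 0.0069, "z": 0.0137, "wx": -0.0025, "wy": -0.0006, "wz": 0.0023, "fingers": -0.3}]
```

Call:
apply_moves --series '[{"x": -0.004, "y": 0.007, "z": 0.014, "wx": -0.002, "wy": 0, "wz": 0.002, "fingers": -0.3}, {"x": 0, "y": 0, "z": 0, "wx": 0, "wy": 0, "wz": 0, "fingers": -0.3}]'

```text
clock: 13.28
tool_pos: [0.4902, -0.2504, 0.0147]
eef_rot: [0.998, 0.064, 0.002, -0.0]
contact_force: [-0.1, 0.4, -0.1]
opening: 0.348
```

```bash
python3 plan.py .4896 -.25 .0145 7.3 1 -0.3
```

```text
13.275 [ 0.4902 -0.2504  0.0147] yaw 7.4 F [-0.1  0.4 -0.1] q [ 0.41  0.95 -0.04  1.93  0.12  0.26  0.4 ] 0.348
[{"x": -0.0006, "y": -0.0006, "z": 0.0002, "wx": -0.0, "wy": -0.0011, "wz": 0.0004, "fingers": -0.3}]
```

Close on the pin.

Call:
apply_moves --series '[{"x": 0, "y": 0, "z": 0, "wx": 0, "wy": 0, "wz": 0, "fingers": -1}, {"x": 0, "y": 0, "z": 0, "wx": 0, "wy": 0, "wz": 0, "fingers": -1}, {"x": 0, "y": 0, "z": 0, "wx": 0, "wy": 0, "wz": 0, "fingers": -1}, {"x": 0, "y": 0, "z": 0, "wx": 0, "wy": 0, "wz": 0, "fingers": -1}]' --force 50

```text
clock: 13.78
tool_pos: [0.4908, -0.2509, 0.0158]
eef_rot: [0.998, 0.064, 0.003, 0.0]
contact_force: [0.0, -0.0, -0.2]
opening: 0.094
```

Call:
apply_moves --series '[{"x": 0, "y": -0.01, "z": 0, "wx": 0, "wy": 0, "wz": 0, "fingers": -1}, {"x": 0, "y": -0.015, "z": 0, "wx": 0, "wy": 0, "wz": 0, "fingers": -1}, {"x": 0, "y": -0.015, "z": 0, "wx": 0, "wy": 0, "wz": 0, "fingers": -1}]'

```text
clock: 14.15
tool_pos: [0.4864, -0.2175, 0.0158]
eef_rot: [0.998, 0.063, 0.003, 0.0]
contact_force: [-0.3, 0.2, -0.5]
opening: 0.091
```

```bash
python3 plan.py .48 -.17 .0145 7.3 3 -1
```

```text
14.15 [ 0.4864 -0.2175  0.0158] yaw 7.3 F [-0.3  0.2 -0.5] q [ 0.35  0.94 -0.03  1.98  0.1   0.21  0.37] 0.091
[{"x": -0.0002, "y": -0.02, "z": 0.0005, "wx": 0.0001, "wy": -0.0006, "wz": -0.0, "fingers": -1.0}, {"x": -0.0002, "y": -0.02, "z": 0.0005, "wx": 0.0001, "wy": -0.0006, "wz": -0.0, "fingers": -1.0}, {"x": -0.0001, "y": -0.02, "z": 0.0005, "wx": 0.0001, "wy": -0.0006, "wz": -0.0, "fingers": -1.0}]
```

Call:
apply_moves --series '[{"x": 0, "y": -0.02, "z": 0, "wx": 0, "wy": 0, "wz": 0, "fingers": -1}, {"x": 0, "y": -0.02, "z": 0, "wx": 0, "wy": 0, "wz": 0, "fingers": -1}, {"x": 0, "y": -0.015, "z": 0, "wx": 0, "wy": 0, "wz": 0, "fingers": -1}, {"x": 0, "y": -0.01, "z": -0.03, "wx": 0, "wy": 0, "wz": 0, "fingers": -1}, {"x": 0, "y": 0, "z": -0.04, "wx": 0, "wy": 0, "wz": 0.03, "fingers": -1}, {"x": 0, "y": 0, "z": -0.01, "wx": 0, "wy": 0, "wz": 0.05, "fingers": -1}, {"x": 0, "y": 0, "z": 0, "wx": 0, "wy": 0, "wz": 0, "fingers": -1}]'

```text
clock: 15.02
tool_pos: [0.4784, -0.1568, 0.0811]
eef_rot: [0.998, -0.062, 0.002, -0.001]
contact_force: [0.4, -1.1, -1.1]
opening: 0.094
```

```bash
python3 - <<'E'
from h import *
import plan
cm=camera_model('top');p,d=snapshot('top');P=cloud(cm,d)
cm=camera_model('wrist');p,d=snapshot('wrist');save('w5',p)
plan.plan([.5,-.12,.07],-92.4,9,-1)
E
```

```text
15.125 [ 0.478  -0.1568  0.0804] yaw -7.0 F [-0.3 -0.3 -0.8] q [ 0.22  0.8   0.02  2.06 -0.06  0.28  0.17] 0.09
[{"x": 0.0024, "y": -0.0054, "z": 0.0015, "wx": -0.0001, "wy": 0.0, "wz": 0.0527, "fingers": -1}, {"x": 0.0015, "y": -0.0058, "z": 0.0015, "wx": -0.0001, "wy": 0.0, "wz": 0.0527, "fingers": -1}, {"x": 0.0005, "y": -0.0059, "z": 0.0015, "wx": -0.0001, "wy": 0.0, "wz": 0.0527, "fingers": -1}, {"x": -0.0005, "y": -0.0059, "z": 0.0015, "wx": -0.0001, "wy": 0.0, "wz": 0.0527, "fingers": -1}, {"x": -0.0015, "y": -0.0058, "z": 0.0015, "wx": -0.0001, "wy": 0.0, "wz": 0.0527, "fingers": -1}, {"x": -0.0024, "y": -0.0055, "z": 0.0014, "wx": -0.0001, "wy": 0.0, "wz": 0.0527, "fingers": -1}, {"x": -0.0033, "y": -0.005, "z": 0.0014, "wx": -0.0001, "wy": 0.0, "wz": 0.0527, "fingers": -1}, {"x": -0.004, "y": -0.0044, "z": 0.0014, "wx": -0.0001, "wy": 0.0, "wz": 0.0527, "fingers": -1}, {"x": -0.0047, "y": -0.0037, "z": 0.0014, "wx": -0.0001, "wy": 0.0, "wz": 0.0527, "fingers": -1}]
```

View pics/w5.png

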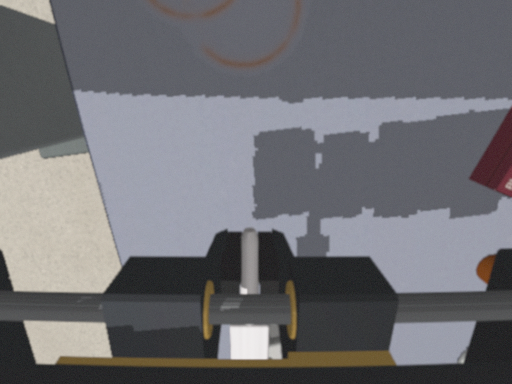

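The pin is held between the pads with its tip at (250,232), and the head is clear of the keeper. I'll turn it to point away from the robot and lay it down.

Call:
apply_moves --series '[{"x": 0.0024, "y": -0.0054, "z": 0.001, "wx": 0, "wy": 0, "wz": 0.053, "fingers": -1}, {"x": 0.0015, "y": -0.0058, "z": 0.001, "wx": 0, "wy": 0, "wz": 0.053, "fingers": -1}, {"x": 0.0005, "y": -0.0059, "z": 0.001, "wx": 0, "wy": 0, "wz": 0.053, "fingers": -1}, {"x": -0.0005, "y": -0.0059, "z": 0.001, "wx": 0, "wy": 0, "wz": 0.053, "fingers": -1}, {"x": -0.0015, "y": -0.0058, "z": 0.001, "wx": 0, "wy": 0, "wz": 0.053, "fingers": -1}, {"x": -0.0024, "y": -0.0055, "z": 0.001, "wx": 0, "wy": 0, "wz": 0.053, "fingers": -1}, {"x": -0.0033, "y": -0.005, "z": 0.001, "wx": 0, "wy": 0, "wz": 0.053, "fingers": -1}, {"x": -0.004, "y": -0.0044, "z": 0.001, "wx": 0, "wy": 0, "wz": 0.053, "fingers": -1}]'

```text
clock: 16.12
tool_pos: [0.4942, -0.1234, 0.0677]
eef_rot: [0.738, -0.675, -0.005, 0.002]
contact_force: [0.1, 0.4, -0.3]
opening: 0.096
```

```bash
python3 plan.py .5 -.12 .005 -92.4 4 -1
```

```text
16.125 [ 0.4942 -0.1234  0.0677] yaw -84.9 F [ 0.1  0.4 -0.3] q [-0.01  0.86  0.28  2.04 -0.69  0.34 -0.64] 0.096
[{"x": -0.0008, "y": -0.0021, "z": 0.0196, "wx": 0.0007, "wy": 0.0003, "wz": 0.0105, "fingers": -1.0}, {"x": -0.0009, "y": -0.002, "z": 0.0196, "wx": 0.0007, "wy": 0.0003, "wz": 0.0105, "fingers": -1.0}, {"x": -0.001, "y": -0.0019, "z": 0.0196, "wx": 0.0007, "wy": 0.0003, "wz": 0.0105, "fingers": -1.0}, {"x": -0.0011, "y": -0.0018, "z": 0.0196, "wx": 0.0007, "wy": 0.0003, "wz": 0.0105, "fingers": -1.0}]
```

Call:
apply_moves --series '[{"x": 0, "y": 0, "z": 0.02, "wx": 0, "wy": 0, "wz": 0.014, "fingers": -1}, {"x": 0, "y": 0, "z": 0.025, "wx": 0, "wy": 0, "wz": 0.014, "fingers": -1}, {"x": 0, "y": 0, "z": 0.02, "wx": 0, "wy": 0, "wz": 0.014, "fingers": -1}, {"x": 0, "y": 0, "z": 0, "wx": 0, "wy": 0, "wz": 0, "fingers": -1}]'

```text
clock: 16.62
tool_pos: [0.4914, -0.1231, 0.0096]
eef_rot: [-0.695, 0.719, 0.007, -0.004]
contact_force: [-0.1, 0.6, 0.1]
opening: 0.09
```

```bash
python3 plan.py .5 -.12 .003 -92.4 2 -1
```

```text
16.625 [ 0.4914 -0.1231  0.0096] yaw -92.0 F [-0.1  0.6  0.1] q [ 0.04  0.96  0.19  2.05 -0.79  0.22 -0.67] 0.09
[{"x": -0.0021, "y": -0.0054, "z": 0.0041, "wx": 0.0024, "wy": 0.0005, "wz": 0.0011, "fingers": -1.0}, {"x": -0.0021, "y": -0.0053, "z": 0.0041, "wx": 0.0024, "wy": 0.0005, "wz": 0.0011, "fingers": -1.0}]
```

Call:
apply_moves --series '[{"x": 0, "y": 0, "z": 0.008, "wx": 0.005, "wy": 0, "wz": 0.002, "fingers": -1}, {"x": 0, "y": 0, "z": 0, "wx": 0, "wy": 0, "wz": 0, "fingers": -1}, {"x": 0, "y": 0, "z": 0, "wx": 0, "wy": 0, "wz": 0, "fingers": -0.75}, {"x": 0, "y": 0, "z": 0, "wx": 0, "wy": 0, "wz": 0, "fingers": -0.4}, {"x": 0, "y": 0, "z": 0, "wx": 0, "wy": 0, "wz": 0, "fingers": -0.4}, {"x": 0, "y": 0, "z": -0.03, "wx": 0, "wy": 0, "wz": 0, "fingers": -0.2}, {"x": 0, "y": 0, "z": -0.06, "wx": 0, "wy": 0, "wz": 0, "fingers": -0.1}, {"x": 0, "y": 0, "z": -0.06, "wx": 0, "wy": 0, "wz": 0, "fingers": -0.1}]'

```text
clock: 17.62
tool_pos: [0.4897, -0.1235, 0.124]
eef_rot: [-0.695, 0.719, 0.003, 0.0]
contact_force: [1.3, 0.3, -0.1]
opening: 0.451
```

```bash
python3 - <<'E'
from h import *
import plan
plan.plan([.43,-.12,.13],0,8,-.1)
E
```

```text
17.625 [ 0.4897 -0.1235  0.124 ] yaw -92.0 F [ 1.3  0.3 -0.1] q [-0.09  0.77  0.43  2.04 -0.69  0.48 -0.75] 0.451
[{"x": -0.0002, "y": 0.0093, "z": -0.0009, "wx": -0.0, "wy": 0.0003, "wz": -0.0639, "fingers": -0.1}, {"x": -0.0021, "y": 0.0091, "z": -0.0009, "wx": -0.0, "wy": 0.0003, "wz": -0.0639, "fingers": -0.1}, {"x": -0.0039, "y": 0.0085, "z": -0.0009, "wx": -0.0, "wy": 0.0003, "wz": -0.0639, "fingers": -0.1}, {"x": -0.0055, "y": 0.0076, "z": -0.0009, "wx": -0.0, "wy": 0.0003, "wz": -0.0639, "fingers": -0.1}, {"x": -0.0069, "y": 0.0063, "z": -0.0009, "wx": -0.0, "wy": 0.0003, "wz": -0.0639, "fingers": -0.1}, {"x": -0.008, "y": 0.0048, "z": -0.0009, "wx": -0.0, "wy": 0.0003, "wz": -0.0639, "fingers": -0.1}, {"x": -0.0088, "y": 0.0031, "z": -0.0009, "wx": -0.0, "wy": 0.0003, "wz": -0.0639, "fingers": -0.1}, {"x": -0.0093, "y": 0.0013, "z": -0.0009, "wx": -0.0, "wy": 0.0003, "wz": -0.0639, "fingers": -0.1}]
```

Call:
apply_moves --series '[{"x": 0, "y": 0.009, "z": -0.001, "wx": 0, "wy": 0, "wz": -0.059, "fingers": -0.1}, {"x": -0.002, "y": 0.009, "z": -0.001, "wx": 0, "wy": 0, "wz": -0.059, "fingers": -0.1}, {"x": -0.004, "y": 0.008, "z": -0.001, "wx": 0, "wy": 0, "wz": -0.059, "fingers": -0.1}, {"x": -0.005, "y": 0.007, "z": -0.001, "wx": 0, "wy": 0, "wz": -0.059, "fingers": -0.1}, {"x": -0.007, "y": 0.006, "z": -0.001, "wx": 0, "wy": 0, "wz": -0.059, "fingers": -0.1}, {"x": -0.008, "y": 0.005, "z": -0.001, "wx": 0, "wy": 0, "wz": -0.059, "fingers": -0.1}, {"x": -0.009, "y": 0.003, "z": -0.001, "wx": 0, "wy": 0, "wz": -0.059, "fingers": -0.1}, {"x": 0, "y": 0, "z": 0, "wx": 0, "wy": 0, "wz": -0.059, "fingers": -0.1}]'

```text
clock: 18.62
tool_pos: [0.4398, -0.1185, 0.1356]
eef_rot: [0.999, -0.051, 0.003, -0.0]
contact_force: [-0.5, 0.0, -0.1]
opening: 0.45
```

Call:
apply_moves --series '[{"x": 0, "y": 0, "z": 0, "wx": 0, "wy": 0, "wz": -0.059, "fingers": -0.1}, {"x": 0, "y": 0, "z": 0, "wx": 0, "wy": 0, "wz": -0.059, "fingers": -0.1}, {"x": 0, "y": 0, "z": 0, "wx": 0, "wy": 0, "wz": -0.059, "fingers": -0.1}, {"x": 0, "y": 0, "z": 0, "wx": 0, "wy": 0, "wz": -0.059, "fingers": -0.1}, {"x": 0, "y": 0, "z": 0, "wx": 0, "wy": 0, "wz": -0.059, "fingers": -0.1}, {"x": 0, "y": 0, "z": 0, "wx": 0, "wy": 0, "wz": -0.059, "fingers": -0.1}, {"x": 0, "y": 0, "z": 0, "wx": 0, "wy": 0, "wz": -0.059, "fingers": -0.1}, {"x": 0, "y": 0, "z": 0, "wx": 0, "wy": 0, "wz": 0, "fingers": -0.1}]'

```text
clock: 19.62
tool_pos: [0.4394, -0.1196, 0.1374]
eef_rot: [0.823, 0.568, 0.002, 0.003]
contact_force: [0.2, 0.3, -0.3]
opening: 0.448
```

```bash
python3 - <<'E'
from h import *
import plan
cm=camera_model('wrist');p,d=snapshot('wrist');save('w6',p);np.savez('w6.npz',p=p,d=d,cm=cm);P=cloud(cm,d)
m=(d>0)&(P[...,2]>.0045)&(P[...,2]<.02)&(P[...,0]>.38)&(P[...,0]<.54)&(abs(P[...,1]+.12)<.05);q=P[m]
r=cv2.minAreaRect(q[:,:2].astype(np.float32));print(m.sum(),r,np.median(q[:,2]))
plan.plan([.437,-.12,.13],87.6,3,-.1)
E
```

```text
1156 ((0.46244341135025024, -0.12087370455265045), (0.02205301634967327, 0.08172091096639633), 87.78997039794922) 0.011731450233499724
19.675 [ 0.4394 -0.1195  0.1374] yaw 69.2 F [-0.5 -0.5 -0.3] q [ 0.31  0.66 -0.24  2.16  0.45  0.35  0.91] 0.448
[{"x": -0.0005, "y": -0.0009, "z": 0.0031, "wx": 0.0008, "wy": 0.0003, "wz": -0.0341, "fingers": -0.1}, {"x": -0.0004, "y": -0.0009, "z": 0.0031, "wx": 0.0008, "wy": 0.0003, "wz": -0.0341, "fingers": -0.1}, {"x": -0.0003, "y": -0.001, "z": 0.0031, "wx": 0.0008, "wy": 0.0003, "wz": -0.0341, "fingers": -0.1}]
```

View pics/w6.png

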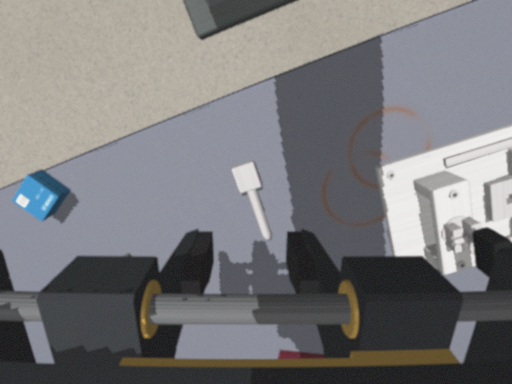

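The pin lies flat. The outline is 82 × 22 mm, yaw -2.2°, top at 11.7 mm, and the head centre is at about (0.434, -0.120). In the image the head is at (246,178) and the tip at (267,237). I'll retake it by the head.

Call:
apply_moves --series '[{"x": -0.001, "y": -0.003, "z": 0.02, "wx": 0.001, "wy": 0, "wz": -0.035, "fingers": -0.1}, {"x": 0, "y": -0.004, "z": 0.04, "wx": 0.001, "wy": 0, "wz": -0.035, "fingers": -0.1}, {"x": 0, "y": 0, "z": 0.03, "wx": 0.001, "wy": 0, "wz": -0.034, "fingers": -0.1}, {"x": 0, "y": 0, "z": 0, "wx": 0, "wy": 0, "wz": 0, "fingers": -0.1}]'

```text
clock: 20.18
tool_pos: [0.4354, -0.1195, 0.0646]
eef_rot: [0.721, 0.693, -0.001, 0.002]
contact_force: [-0.7, -0.6, -0.2]
opening: 0.451
```

```bash
python3 plan.py .4335 -.1198 .002 87.8 2 -0.1
```

```text
20.175 [ 0.4354 -0.1195  0.0646] yaw 87.7 F [-0.7 -0.6 -0.2] q [ 0.24  0.81 -0.13  2.21  0.67  0.15  1.02] 0.451
[{"x": -0.0001, "y": -0.0012, "z": 0.0391, "wx": 0.0001, "wy": 0.0007, "wz": -0.0003, "fingers": -0.1}, {"x": -0.0002, "y": -0.0012, "z": 0.0391, "wx": 0.0001, "wy": 0.0007, "wz": -0.0003, "fingers": -0.1}]
```

Call:
apply_moves --series '[{"x": 0, "y": -0.0012, "z": 0.02, "wx": 0, "wy": 0.001, "wz": 0, "fingers": -0.1}, {"x": 0, "y": -0.0012, "z": 0.02, "wx": 0, "wy": 0, "wz": 0, "fingers": -0.1}, {"x": 0, "y": 0, "z": 0, "wx": 0, "wy": 0, "wz": 0, "fingers": -0.1}]'

```text
clock: 20.55
tool_pos: [0.4352, -0.1201, 0.0344]
eef_rot: [0.725, 0.689, 0.0, 0.003]
contact_force: [-0.1, -0.0, 1.5]
opening: 0.45
```

```bash
python3 plan.py .4335 -.1198 .002 87.8 2 -0.1
```

```text
20.55 [ 0.4352 -0.1201  0.0344] yaw 87.0 F [-0.1 -0.   1.5] q [ 0.19  0.88 -0.04  2.22  0.74  0.05  0.94] 0.45
[{"x": 0.0002, "y": -0.0011, "z": 0.0202, "wx": 0.0007, "wy": 0.0005, "wz": -0.0021, "fingers": -0.1}, {"x": 0.0002, "y": -0.0011, "z": 0.0202, "wx": 0.0007, "wy": 0.0005, "wz": -0.0021, "fingers": -0.1}]
```

q6 is near its limit this close to the base. I'll grip the shank instead and carry the pin further out before retaking it.

Call:
apply_moves --series '[{"x": 0, "y": 0.025, "z": 0, "wx": 0, "wy": 0, "wz": -0.002, "fingers": -0.2}, {"x": 0, "y": 0.028, "z": 0.005, "wx": 0, "wy": 0, "wz": -0.002, "fingers": -0.2}, {"x": 0, "y": 0, "z": 0.01, "wx": 0, "wy": 0, "wz": 0, "fingers": -0.2}, {"x": 0, "y": 0, "z": 0, "wx": 0, "wy": 0, "wz": 0, "fingers": -0.2}]'

```text
clock: 21.05
tool_pos: [0.4787, -0.1231, 0.0264]
eef_rot: [0.724, 0.69, 0.001, 0.004]
contact_force: [-0.9, -0.3, 0.3]
opening: 0.399
```

```bash
python3 plan.py .478 -.1215 .003 87.8 1 -0.1
```

```text
21.05 [ 0.4787 -0.1231  0.0264] yaw 87.3 F [-0.9 -0.3  0.3] q [ 0.25  0.91 -0.15  2.1   0.73  0.18  0.95] 0.399
[{"x": 0.0021, "y": -0.0011, "z": 0.0293, "wx": 0.0024, "wy": 0.0015, "wz": -0.003, "fingers": -0.1}]
```

Call:
apply_moves --series '[{"x": 0.002, "y": 0, "z": 0.015, "wx": 0.002, "wy": 0.001, "wz": -0.003, "fingers": -0.3}, {"x": 0, "y": 0, "z": 0.014, "wx": 0, "wy": 0, "wz": 0, "fingers": -0.3}, {"x": 0, "y": 0, "z": 0, "wx": 0, "wy": 0, "wz": 0, "fingers": -1}, {"x": 0, "y": 0, "z": 0, "wx": 0, "wy": 0, "wz": 0, "fingers": -1}, {"x": 0, "y": 0, "z": 0, "wx": 0, "wy": 0, "wz": 0, "fingers": -1}]' --force 40

```text
clock: 21.68
tool_pos: [0.4761, -0.1213, 0.0016]
eef_rot: [0.72, 0.694, -0.002, -0.0]
contact_force: [-0.2, -0.1, -0.2]
opening: 0.098
```

```bash
python3 plan.py .545 -.1215 .015 87.8 4 -1
```

```text
21.675 [ 0.4761 -0.1213  0.0016] yaw 87.8 F [-0.2 -0.1 -0.2] q [ 0.22  0.96 -0.11  2.1   0.75  0.13  0.94] 0.098
[{"x": 0.0007, "y": 0.0215, "z": -0.0043, "wx": -0.0002, "wy": 0.0002, "wz": 0.0, "fingers": -1.0}, {"x": 0.0007, "y": 0.0215, "z": -0.0042, "wx": -0.0002, "wy": 0.0002, "wz": 0.0, "fingers": -1.0}, {"x": 0.0007, "y": 0.0215, "z": -0.0042, "wx": -0.0002, "wy": 0.0002, "wz": 0.0, "fingers": -1.0}, {"x": 0.0008, "y": 0.0215, "z": -0.0042, "wx": -0.0002, "wy": 0.0002, "wz": 0.0, "fingers": -1.0}]
```

Call:
apply_moves --series '[{"x": 0, "y": 0.01, "z": -0.012, "wx": 0, "wy": 0, "wz": 0, "fingers": -1}, {"x": 0.001, "y": 0.03, "z": 0, "wx": 0, "wy": 0, "wz": 0, "fingers": -1}, {"x": 0.001, "y": 0.03, "z": 0, "wx": 0, "wy": 0, "wz": 0, "fingers": -1}, {"x": 0, "y": 0.02, "z": 0, "wx": 0, "wy": 0, "wz": 0, "fingers": -1}, {"x": 0, "y": 0, "z": 0.005, "wx": 0, "wy": 0, "wz": 0, "fingers": -1}, {"x": 0, "y": 0, "z": 0, "wx": 0, "wy": 0, "wz": 0, "fingers": -1}]'

```text
clock: 22.42
tool_pos: [0.5479, -0.1231, 0.0077]
eef_rot: [0.721, 0.693, -0.003, -0.001]
contact_force: [-0.3, 0.3, -1.1]
opening: 0.102
```

```bash
python3 plan.py .545 -.1215 .002 87.8 1 -1
```

```text
22.425 [ 0.5479 -0.1231  0.0077] yaw 87.8 F [-0.3  0.3 -1.1] q [ 0.3   0.98 -0.29  1.88  0.68  0.39  1.02] 0.102
[{"x": 0.0019, "y": -0.0037, "z": 0.0071, "wx": -0.0017, "wy": 0.001, "wz": -0.0002, "fingers": -1.0}]
```

Call:
apply_moves --series '[{"x": 0, "y": 0, "z": 0.006, "wx": -0.001, "wy": 0.001, "wz": 0, "fingers": -1}, {"x": 0, "y": 0, "z": 0, "wx": 0, "wy": 0, "wz": 0, "fingers": -0.7}, {"x": 0, "y": 0, "z": 0, "wx": 0, "wy": 0, "wz": 0, "fingers": -0.3}, {"x": 0, "y": 0, "z": -0.04, "wx": 0, "wy": 0, "wz": 0, "fingers": -0.1}, {"x": 0, "y": -0.03, "z": -0.08, "wx": 0, "wy": 0, "wz": 0, "fingers": -0.1}, {"x": 0, "y": -0.03, "z": 0, "wx": 0, "wy": 0, "wz": 0, "fingers": -0.1}, {"x": 0, "y": 0, "z": 0, "wx": 0, "wy": 0, "wz": 0, "fingers": -0.1}]'

```text
clock: 23.3
tool_pos: [0.4993, -0.1212, 0.0964]
eef_rot: [0.72, 0.694, -0.002, -0.001]
contact_force: [0.2, 0.5, -0.5]
opening: 0.451
```

```bash
python3 - <<'E'
from h import *
import plan
cm=camera_model('wrist');p,d=snapshot('wrist');save('w7',p);np.savez('w7.npz',p=p,d=d,cm=cm);P=cloud(cm,d)
m=(d>0)&(P[...,2]>.0045)&(P[...,2]<.02)&(P[...,0]>.43)&(P[...,0]<.63)&(abs(P[...,1]+.12)<.05);q=P[m]
r=cv2.minAreaRect(q[:,:2].astype(np.float32));print(m.sum(),r,np.median(q[:,2]))
plan.plan([.5,-.12,.05],87.6,3,-.1)
E
```

```text
1462 ((0.5334966778755188, -0.12202256917953491), (0.021459581330418587, 0.08391623198986053), 88.195556640625) 0.011716296163004541
23.35 [ 0.5013 -0.1209  0.0965] yaw 87.8 F [ 0.5 -0.1  0.8] q [ 0.37  0.8  -0.37  2.    0.63  0.46  1.06] 0.449
[{"x": 0.0004, "y": -0.0005, "z": 0.0194, "wx": -0.0002, "wy": 0.0, "wz": 0.0004, "fingers": -0.1}, {"x": 0.0004, "y": -0.0005, "z": 0.0194, "wx": -0.0002, "wy": 0.0, "wz": 0.0004, "fingers": -0.1}, {"x": 0.0004, "y": -0.0005, "z": 0.0194, "wx": -0.0002, "wy": 0.0, "wz": 0.0004, "fingers": -0.1}]
```

Call:
apply_moves --series '[{"x": 0, "y": 0.004, "z": 0.04, "wx": 0, "wy": 0, "wz": 0, "fingers": -0.1}, {"x": 0, "y": 0, "z": 0.05, "wx": 0, "wy": 0, "wz": 0, "fingers": -0.1}, {"x": 0, "y": 0, "z": 0.015, "wx": 0, "wy": 0, "wz": 0, "fingers": -0.1}, {"x": 0, "y": 0, "z": 0, "wx": 0, "wy": 0, "wz": 0, "fingers": -0.1}]'

```text
clock: 23.85
tool_pos: [0.5105, -0.1207, 0.0099]
eef_rot: [0.72, 0.694, 0.002, 0.002]
contact_force: [-0.2, 0.4, 0.4]
opening: 0.451
```

```bash
python3 plan.py .5045 -.1211 .002 88 1 -0.1
```

```text
23.85 [ 0.5105 -0.1207  0.0099] yaw 87.9 F [-0.2  0.4  0.4] q [ 0.27  0.95 -0.21  2.    0.74  0.26  0.96] 0.451
[{"x": -0.0007, "y": -0.0075, "z": 0.0098, "wx": 0.0016, "wy": -0.0, "wz": -0.0007, "fingers": -0.1}]
```

Call:
apply_moves --series '[{"x": -0.0006, "y": -0.0075, "z": 0.0095, "wx": 0.0016, "wy": 0, "wz": -0.0006, "fingers": -0.1}, {"x": 0, "y": 0, "z": 0, "wx": 0, "wy": 0, "wz": 0, "fingers": -0.1}]'

```text
clock: 24.1
tool_pos: [0.5053, -0.1212, 0.0031]
eef_rot: [0.72, 0.694, 0.001, 0.001]
contact_force: [0.5, -0.1, 0.4]
opening: 0.452
```

```bash
python3 plan.py .5045 -.1211 .002 88 1 -0.1
```

```text
24.1 [ 0.5053 -0.1212  0.0031] yaw 88.0 F [ 0.5 -0.1  0.4] q [ 0.26  0.96 -0.19  2.01  0.75  0.23  0.95] 0.452
[{"x": 0.0, "y": -0.001, "z": 0.0014, "wx": 0.0006, "wy": -0.0, "wz": -0.0002, "fingers": -0.1}]
```

Call:
apply_moves --series '[{"x": 0, "y": -0.001, "z": 0.001, "wx": 0, "wy": 0, "wz": 0, "fingers": -1}, {"x": 0, "y": 0, "z": 0, "wx": 0, "wy": 0, "wz": 0, "fingers": -1}, {"x": 0, "y": 0, "z": 0, "wx": 0, "wy": 0, "wz": 0, "fingers": -1}, {"x": 0, "y": 0, "z": 0, "wx": 0, "wy": 0, "wz": 0, "fingers": -1}]' --force 45

```text
clock: 24.6
tool_pos: [0.5052, -0.1216, 0.0037]
eef_rot: [0.72, 0.694, 0.001, 0.002]
contact_force: [-0.8, -0.1, -0.6]
opening: 0.241
```

Call:
apply_moves --series '[{"x": 0, "y": 0, "z": -0.04, "wx": 0, "wy": 0, "wz": 0, "fingers": -1}, {"x": 0, "y": 0, "z": -0.06, "wx": 0, "wy": 0, "wz": 0, "fingers": -1}, {"x": 0, "y": 0, "z": -0.06, "wx": 0, "wy": 0, "wz": 0, "fingers": -1}, {"x": 0, "y": 0, "z": 0, "wx": 0, "wy": 0, "wz": 0, "fingers": -1}]'

```text
clock: 25.1
tool_pos: [0.5044, -0.1212, 0.1347]
eef_rot: [0.719, 0.695, 0.001, 0.001]
contact_force: [-1.5, -0.6, -1.1]
opening: 0.24
```

```bash
python3 plan.py .43 .255 .13 87.6 8 -1
```

```text
25.1 [ 0.5044 -0.1212  0.1347] yaw 88.0 F [-1.5 -0.6 -1.1] q [ 0.42  0.74 -0.45  1.97  0.6   0.55  1.09] 0.24
[{"x": 0.0583, "y": -0.0137, "z": 0.0007, "wx": 0.0001, "wy": 0.0, "wz": 0.0003, "fingers": -1.0}, {"x": 0.0583, "y": -0.0137, "z": 0.0007, "wx": 0.0001, "wy": 0.0, "wz": 0.0003, "fingers": -1.0}, {"x": 0.0583, "y": -0.0138, "z": 0.0007, "wx": 0.0001, "wy": 0.0, "wz": 0.0003, "fingers": -1.0}, {"x": 0.0583, "y": -0.0138, "z": 0.0007, "wx": 0.0001, "wy": 0.0, "wz": 0.0003, "fingers": -1.0}, {"x": 0.0583, "y": -0.0139, "z": 0.0007, "wx": 0.0001, "wy": 0.0, "wz": 0.0003, "fingers": -1.0}, {"x": 0.0583, "y": -0.0139, "z": 0.0007, "wx": 0.0001, "wy": 0.0, "wz": 0.0003, "fingers": -1.0}, {"x": 0.0583, "y": -0.014, "z": 0.0007, "wx": 0.0001, "wy": 0.0, "wz": 0.0003, "fingers": -1.0}, {"x": 0.0583, "y": -0.014, "z": 0.0007, "wx": 0.0001, "wy": 0.0, "wz": 0.0003, "fingers": -1.0}]
```

Call:
apply_moves --series '[{"x": 0.055, "y": -0.02, "z": -0.005, "wx": 0, "wy": 0, "wz": 0, "fingers": -1}, {"x": 0.058, "y": -0.02, "z": 0, "wx": 0, "wy": 0, "wz": 0, "fingers": -1}, {"x": 0.058, "y": -0.02, "z": 0, "wx": 0, "wy": 0, "wz": 0, "fingers": -1}, {"x": 0.058, "y": -0.018, "z": 0, "wx": 0, "wy": 0, "wz": 0, "fingers": -1}, {"x": 0.058, "y": -0.012, "z": 0, "wx": 0, "wy": 0, "wz": 0, "fingers": -1}, {"x": 0.058, "y": -0.012, "z": 0, "wx": 0, "wy": 0, "wz": 0, "fingers": -1}, {"x": 0.058, "y": -0.006, "z": 0, "wx": 0, "wy": 0, "wz": 0, "fingers": -1}, {"x": 0, "y": 0, "z": 0, "wx": 0, "wy": 0, "wz": 0, "fingers": -1}]'

```text
clock: 26.1
tool_pos: [0.426, 0.2115, 0.1312]
eef_rot: [0.721, 0.693, -0.003, -0.0]
contact_force: [-0.1, -0.1, -0.5]
opening: 0.247
```

```bash
python3 - <<'E'
from h import *
import plan
plan.plan([.43,.2555,.12],87.6,2,-1)
cm=camera_model('wrist');p,d=snapshot('wrist');save('w8',p);np.savez('w8.npz',p=p,d=d,cm=cm)
P=cloud(cm,d)
m=(d>0)&(P[...,2]>.064)&(P[...,2]<.08)&(P[...,0]>.49)&(P[...,0]<.6)&(P[...,1]>.2)&(P[...,1]<.3);q=P[m]
if len(q)>20:print(cv2.minAreaRect(q[:,:2].astype(np.float32)),np.median(q[:,2]),np.argwhere(m).mean(0))
E
```

```text
26.1 [0.426  0.2115 0.1312] yaw 87.7 F [-0.1 -0.1 -0.5] q [-0.36  0.7  -0.32  2.1   0.52  0.43  0.45] 0.247
[{"x": 0.0276, "y": 0.0014, "z": 0.0069, "wx": -0.0007, "wy": 0.0006, "wz": 0.0003, "fingers": -1}, {"x": 0.0276, "y": 0.0014, "z": 0.0069, "wx": -0.0007, "wy": 0.0006, "wz": 0.0003, "fingers": -1}]
((0.5507296919822693, 0.23757976293563843), (0.036842312663793564, 0.0211188942193985), 9.476218223571777) 0.07043769321132216 [338.84548105 284.71282799]
```

View pics/w8.png

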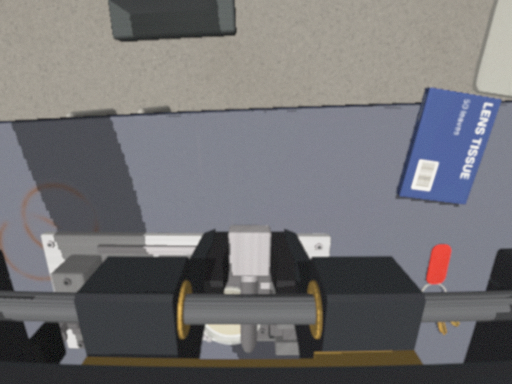

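The view shows the head gripped square at (250,250), but the gripper hides the ears. I'll refine the ear position from w3, which was almost overhead, and check the pin's pose in the hand.

```bash
python3 - <<'E'
from h import *
f=np.load('w3.npz',allow_pickle=True);p,d=f['p'],f['d'];cm=f['cm'].item();P=cloud(cm,d)
print('cam',np.array(cm['world_from_camera'])[:3,3].round(3))
c,s=np.cos(np.radians(2.4)),np.sin(np.radians(2.4))
o=np.array([.5404,.1169]);q=P[...,:2]-o;X=q[...,0]*c-q[...,1]*s;Y=q[...,0]*s+q[...,1]*c;Z=P[...,2]
m=(d>0)&(Z>.067)&(Z<.078)&(abs(X)<.035)&(abs(Y-.135)<.04)
for a in (-1,1):
    k=m&(X*a>.009)&(X*a<.02);print('ear',a,k.sum(),'Y',np.percentile(Y[k],[1,3,50,97,99]).round(4))
print('X',np.percentile(X[m],[1,3,97,99]).round(4),np.histogram(X[m],bins=np.arange(-.03,.031,.003)))
k=(d>0)&(Z>.006)&(Z<.014);print('plate Y',Y[k&(abs(X)<.06)&(Y>.1)&(Y<.25)].max(),'X',np.percentile(X[k&(abs(Y)<.1)],[.5,99.5]))
g=(d>0)&(Z>.04)&(Z<.05)&(abs(X)<.06)&(abs(Y+.075)<.03);print('bridge',np.percentile(X[g],[1,99]),np.percentile(Y[g],[1,99]))
f=np.load('w8.npz',allow_pickle=True);d=f['d'];P=cloud(f['cm'].item(),d)[225:300,225:280].reshape(-1,3)
t=np.array([.426,.2115,.1312]);R0=R.from_quat([0.721,0.693,-0.003,0]).inv();L=R0.apply(P-t);k=(L[:,2]<.005)&(L[:,2]>-.02)&(abs(L[:,0])<.02)
print(k.sum(),np.percentile(L[k],[2,50,98],axis=0).round(4),cv2.minAreaRect(L[k][:,:2].astype(np.float32)))
# slope of head/shank top along y
A=np.c_[L[k][:,1],np.ones(k.sum())];print(np.linalg.lstsq(A,L[k][:,2],rcond=None)[0])
E
```

```text
cam [0.509 0.231 0.355]
ear -1 604 Y [0.1149 0.1158 0.1344 0.153  0.1538]
ear 1 593 Y [0.1149 0.1157 0.1352 0.1532 0.154 ]
X [-0.0208 -0.02    0.0202  0.021 ] (array([  0,   0,   2, 183, 150, 165, 162, 106, 106, 112, 111, 103, 128,
       163, 160, 159, 166,  15,   0,   0]), array([-3.0000000e-02, -2.7000000e-02, -2.4000000e-02, -2.1000000e-02,
       -1.8000000e-02, -1.5000000e-02, -1.2000000e-02, -9.0000000e-03,
       -6.0000000e-03, -3.0000000e-03, -6.9388939e-18,  3.0000000e-03,
        6.0000000e-03,  9.0000000e-03,  1.2000000e-02,  1.5000000e-02,
        1.8000000e-02,  2.1000000e-02,  2.4000000e-02,  2.7000000e-02,
        3.0000000e-02]))
plate Y 0.17188289773785004 X [-0.06487933  0.06455502]
bridge [-0.0434495  -0.00054393] [-0.09101604 -0.05889012]
2718 [[-0.0095 -0.0126 -0.0171]
 [ 0.0018 -0.0016 -0.0089]
 [ 0.0151  0.0238 -0.0013]] ((0.0027763182297348976, 0.007140512578189373), (0.028917644172906876, 0.040413033217191696), 0.6444332003593445)
[-0.00985229 -0.00871794]
```

Call:
apply_moves --series '[{"x": 0.028, "y": 0, "z": 0.007, "wx": -0.0007, "wy": 0.0006, "wz": 0, "fingers": -1}, {"x": 0.0275, "y": 0, "z": 0.03, "wx": -0.0007, "wy": 0.0006, "wz": 0.0006, "fingers": -1}, {"x": 0, "y": 0, "z": 0.04, "wx": 0, "wy": 0, "wz": 0, "fingers": -1}, {"x": 0, "y": 0, "z": 0.015, "wx": 0, "wy": 0, "wz": 0, "fingers": -1}, {"x": 0, "y": 0, "z": 0, "wx": 0, "wy": 0, "wz": 0, "fingers": -1}]'

```text
clock: 26.78
tool_pos: [0.428, 0.2433, 0.0527]
eef_rot: [0.726, 0.687, -0.006, 0.003]
contact_force: [0.3, -0.9, -0.5]
opening: 0.239
```

```bash
python3 plan.py .4397 .2559 .0502 87.6 1 -1
```

```text
26.775 [0.428  0.2433 0.0527] yaw 86.9 F [ 0.3 -0.9 -0.5] q [-0.5   0.86 -0.18  2.08  0.58  0.27  0.32] 0.239
[{"x": 0.0165, "y": 0.0137, "z": 0.0028, "wx": -0.0013, "wy": 0.0044, "wz": -0.0041, "fingers": -1.0}]
```

Call:
apply_moves --series '[{"x": 0.0165, "y": 0.007, "z": 0.0028, "wx": -0.0013, "wy": 0.0044, "wz": -0.004, "fingers": -1}, {"x": 0, "y": 0, "z": 0, "wx": 0, "wy": 0, "wz": 0, "fingers": -1}]'

```text
clock: 27.02
tool_pos: [0.4359, 0.2566, 0.0514]
eef_rot: [0.722, 0.692, 0.002, 0.0]
contact_force: [-0.7, 0.2, -0.9]
opening: 0.238
```

```bash
python3 plan.py .4397 .2559 .0502 87.6 1 -1
```

```text
27.025 [0.4359 0.2566 0.0514] yaw 87.5 F [-0.7  0.2 -0.9] q [-0.5   0.86 -0.2   2.05  0.58  0.27  0.33] 0.238
[{"x": -0.0007, "y": 0.0048, "z": 0.0015, "wx": 0.0007, "wy": -0.0007, "wz": -0.0004, "fingers": -1.0}]
```

Call:
apply_moves --series '[{"x": -0.0007, "y": 0.006, "z": 0.0015, "wx": 0.0007, "wy": -0.0007, "wz": -0.0004, "fingers": -1}, {"x": 0, "y": 0.008, "z": 0, "wx": 0, "wy": 0, "wz": 0, "fingers": -1}, {"x": 0, "y": 0, "z": 0, "wx": 0, "wy": 0, "wz": 0, "fingers": -1}]'

```text
clock: 27.4
tool_pos: [0.4489, 0.2554, 0.0513]
eef_rot: [0.722, 0.692, 0.001, 0.0]
contact_force: [0.5, -1.0, -1.0]
opening: 0.242
```

```bash
python3 plan.py .4547 .2552 .0502 87.6 1 -1; python3 - <<'E'
from h import *
p,d=snapshot('scene');cv2.imwrite('pics/s1.png',cv2.resize(p[140:200,200:290],None,fx=8,fy=8,interpolation=cv2.INTER_CUBIC)[...,::-1])
E
```

```text
27.4 [0.4489 0.2554 0.0513] yaw 87.5 F [ 0.5 -1.  -1. ] q [-0.47  0.87 -0.22  2.02  0.58  0.31  0.35] 0.242
[{"x": 0.0, "y": 0.0073, "z": 0.0014, "wx": 0.0005, "wy": -0.0003, "wz": -0.0003, "fingers": -1.0}]
```

View pics/s1.png

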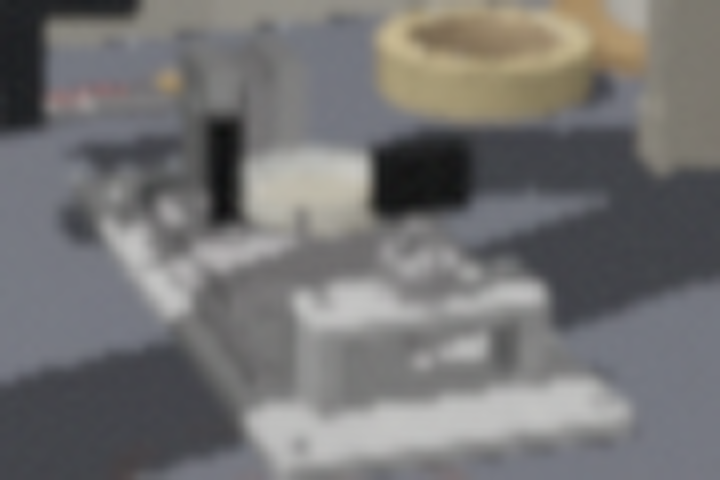

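This crop shows the knob still parked at (420,180) and the post and dish in place, but the pin is too blurred to judge. I'll feed it in gently and watch the force.

Call:
apply_moves --series '[{"x": 0, "y": 0.006, "z": 0.003, "wx": 0.0005, "wy": 0, "wz": 0, "fingers": -1}, {"x": 0, "y": 0.008, "z": 0, "wx": 0, "wy": 0, "wz": 0, "fingers": -1}, {"x": 0, "y": 0.006, "z": 0, "wx": 0, "wy": 0, "wz": 0, "fingers": -1}]'

```text
clock: 27.82
tool_pos: [0.4645, 0.2542, 0.0487]
eef_rot: [0.722, 0.692, -0.001, -0.0]
contact_force: [-1.1, -1.3, 0.7]
opening: 0.244
```

```bash
python3 plan.py .5106 .2529 .0502 87.6 4 -1
```

```text
27.825 [0.4645 0.2542 0.0487] yaw 87.6 F [-1.1 -1.3  0.7] q [-0.44  0.88 -0.24  1.98  0.57  0.35  0.38] 0.244
[{"x": 0.0002, "y": 0.0144, "z": -0.0005, "wx": -0.0001, "wy": 0.0001, "wz": -0.0, "fingers": -1.0}, {"x": 0.0002, "y": 0.0144, "z": -0.0005, "wx": -0.0001, "wy": 0.0001, "wz": -0.0, "fingers": -1.0}, {"x": 0.0002, "y": 0.0144, "z": -0.0005, "wx": -0.0001, "wy": 0.0001, "wz": -0.0, "fingers": -1.0}, {"x": 0.0002, "y": 0.0144, "z": -0.0005, "wx": -0.0001, "wy": 0.0001, "wz": -0.0, "fingers": -1.0}]
```

The tip is about 10 mm into the hole with no resistance. Continuing.

Call:
apply_moves --series '[{"x": 0.0005, "y": 0.008, "z": -0.002, "wx": 0, "wy": 0, "wz": 0, "fingers": -1}, {"x": 0, "y": 0.008, "z": 0, "wx": 0, "wy": 0, "wz": 0, "fingers": -1}, {"x": 0, "y": 0.008, "z": 0, "wx": 0, "wy": 0, "wz": 0, "fingers": -1}]'

```text
clock: 28.2
tool_pos: [0.4854, 0.2538, 0.0503]
eef_rot: [0.722, 0.692, -0.001, -0.0]
contact_force: [-0.4, -0.4, -1.1]
opening: 0.244
```

```bash
python3 plan.py .5106 .2529 .0502 87.6 3 -1
```

```text
28.2 [0.4854 0.2538 0.0503] yaw 87.6 F [-0.4 -0.4 -1.1] q [-0.4   0.89 -0.27  1.92  0.57  0.4   0.42] 0.244
[{"x": 0.0001, "y": 0.0105, "z": 0.0, "wx": -0.0001, "wy": 0.0, "wz": -0.0, "fingers": -1.0}, {"x": 0.0001, "y": 0.0105, "z": 0.0, "wx": -0.0001, "wy": 0.0, "wz": -0.0, "fingers": -1.0}, {"x": 0.0001, "y": 0.0105, "z": 0.0001, "wx": -0.0001, "wy": 0.0, "wz": -0.0, "fingers": -1.0}]
```

Call:
apply_moves --series '[{"x": 0, "y": 0.008, "z": 0, "wx": 0, "wy": 0, "wz": 0, "fingers": -1}, {"x": 0, "y": 0.008, "z": 0, "wx": 0, "wy": 0, "wz": 0, "fingers": -1}, {"x": 0, "y": 0.006, "z": 0, "wx": 0, "wy": 0, "wz": 0, "fingers": -1}]'

```text
clock: 28.58
tool_pos: [0.5046, 0.2528, 0.0502]
eef_rot: [0.722, 0.692, -0.001, -0.0]
contact_force: [0.3, -0.9, -1.3]
opening: 0.245
```

Call:
apply_moves --series '[{"x": 0, "y": 0.004, "z": 0, "wx": 0, "wy": 0, "wz": 0, "fingers": -1}, {"x": 0, "y": 0.004, "z": 0, "wx": 0, "wy": 0, "wz": 0, "fingers": -1}]'

```text
clock: 28.82
tool_pos: [0.5111, 0.2525, 0.05]
eef_rot: [0.722, 0.692, -0.001, -0.0]
contact_force: [-5.6, 1.0, 1.5]
opening: 0.244
```

```bash
python3 plan.py .5106 .2529 .0502 87.6 1 -1
```

```text
28.825 [0.5111 0.2525 0.05  ] yaw 87.6 F [-5.6  1.   1.5] q [-0.36  0.91 -0.3   1.85  0.55  0.46  0.47] 0.244
[{"x": 0.0005, "y": -0.0006, "z": -0.0002, "wx": -0.0006, "wy": 0.0002, "wz": -0.0003, "fingers": -1.0}]
```

Call:
apply_moves --series '[{"x": 0, "y": 0.005, "z": 0, "wx": 0, "wy": 0, "wz": 0, "fingers": -1}, {"x": 0, "y": 0.004, "z": 0, "wx": 0, "wy": 0, "wz": 0, "fingers": -1}]'

```text
clock: 29.08
tool_pos: [0.511, 0.2524, 0.0495]
eef_rot: [0.721, 0.693, -0.006, -0.003]
contact_force: [-5.6, 0.2, 4.4]
opening: 0.247
```

Call:
apply_moves --series '[{"x": 0, "y": -0.001, "z": 0, "wx": 0, "wy": 0, "wz": 0, "fingers": -0.3}, {"x": 0, "y": 0, "z": 0, "wx": 0, "wy": 0, "wz": 0, "fingers": -0.2}, {"x": 0, "y": 0, "z": 0, "wx": 0, "wy": 0, "wz": 0, "fingers": -0.2}, {"x": 0, "y": -0.01, "z": -0.02, "wx": 0, "wy": 0, "wz": 0, "fingers": -0.2}, {"x": 0, "y": -0.02, "z": -0.06, "wx": 0, "wy": 0, "wz": 0, "fingers": -0.2}, {"x": 0, "y": -0.03, "z": -0.07, "wx": 0, "wy": 0, "wz": 0, "fingers": -0.2}, {"x": 0, "y": -0.05, "z": -0.05, "wx": 0, "wy": 0, "wz": 0, "fingers": -0.2}, {"x": 0, "y": 0, "z": 0, "wx": 0, "wy": 0, "wz": 0, "fingers": -0.2}]'

```text
clock: 30.08
tool_pos: [0.4218, 0.2576, 0.219]
eef_rot: [0.72, 0.693, -0.003, -0.003]
contact_force: [0.4, 0.3, 0.1]
opening: 0.401
```

```bash
python3 - <<'E'
from h import *
import plan
plan.plan([.40,.2528,.21],87.6,1,-.2)
cm=camera_model('wrist');p,d=snapshot('wrist');save('w9',p);P=cloud(cm,d);np.savez('w9.npz',p=p,d=d,cm=cm)
tc=camera_model('top');tp,td=snapshot('top');TP=cloud(tc,td)
c,s=np.cos(np.radians(2.4)),np.sin(np.radians(2.4))
for n,P,d in [('wrist',P,d),('top',TP,td)]:
    q=P[...,:2]-[.5404,.1169];X=q[...,0]*c-q[...,1]*s;Y=q[...,0]*s+q[...,1]*c;Z=P[...,2]
    for k,m in dict(head=(Z>.05)&(Z<.066)&(X>-.06)&(X<-.025)&(abs(Y-.135)<.025),knob=(Z>.09)&(Z<.11)&(abs(X)<.03)&(abs(Y+.075)<.03),post=(Z>.065)&(Z<.076)&(abs(X+.03)<.015)&(abs(Y-.06)<.03),dish=(Z>.033)&(Z<.042)&(abs(X-.012)<.03)&(abs(Y-.072)<.03)).items():
        m=m&(d>0)
        if m.sum()>4:
            r=cv2.minAreaRect(np.c_[X[m],Y[m]].astype(np.float32));print(n,k,m.sum(),np.round(r[0],4),np.round(r[1],4),round(r[2],1),'z',np.median(Z[m]).round(4),'X',X[m].min().round(4),X[m].max().round(4))
q=tp[120:270,120:380];cv2.imwrite('pics/w9b.png',np.vstack([cv2.resize(q,(676,390))[...,::-1]]))
cv2.imwrite('pics/fin.png',cv2.resize(p[180:384,100:400],(800,544))[...,::-1])
E
```

```text
30.075 [0.4218 0.2576 0.219 ] yaw 87.8 F [0.4 0.3 0.1] q [-0.34  0.58 -0.47  1.96  0.39  0.7   0.49] 0.401
[{"x": -0.0071, "y": -0.0269, "z": 0.0115, "wx": -0.0027, "wy": 0.0005, "wz": 0.0012, "fingers": -0.2}]
wrist head 390 [-0.037   0.1348] [0.0221 0.024 ] 89.8 z 0.0566 X -0.049 -0.0251
wrist knob 191 [-0.0135 -0.0756] [0.0118 0.0151] 6.1 z 0.1015 X -0.0196 -0.0068
wrist post 9 [-0.0359  0.0543] [0.0012 0.0055] 51.4 z 0.0694 X -0.0377 -0.0334
wrist dish 191 [0.0183 0.0957] [0.0104 0.0456] 73.8 z 0.0384 X -0.0049 0.0396
top head 64 [-0.0367  0.133 ] [0.0201 0.0224] 3.8 z 0.0565 X -0.0473 -0.0263
top knob 68 [-0.0007 -0.0779] [0.0329 0.0134] 2.4 z 0.102 X -0.0173 0.0157
top post 26 [-0.0303  0.0586] [0.0137 0.0138] 31.4 z 0.0699 X -0.0372 -0.023
top dish 344 [0.0126 0.0712] [0.0579 0.0581] 0.4 z 0.0378 X -0.0165 0.0417
```

```bash
python3 - <<'E'
from h import *
print(finish_job(), get_state()['clock'])
E
```

```text
the job is handed in; nothing more can be done
the job is handed in; nothing more can be done
```

View pics/fin.png

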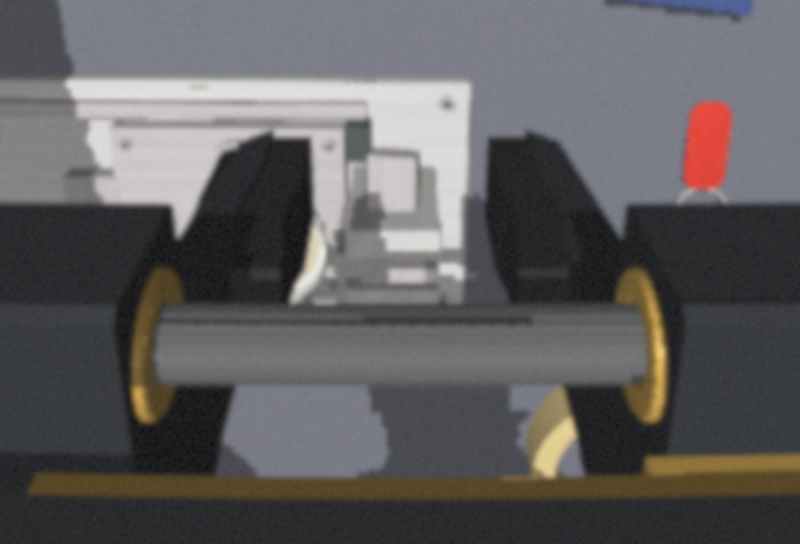

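The whole task is done and was handed in at about 30 s of the 72 s allowed; the hand-in reports no verdict.

I lifted the plunger about 16 mm, twisted it 90° and let it settle in its notch. Then I pushed the carriage home by its post. I drew the pin out of the keeper, laid it down, retook it by the head, and pushed it through the ears and tongue until it met the ear. Then I let go and raised the hand clear.

What the last camera checks showed:
- **Plunger:** parked, with about 10 mm lift and the bar turned 90°. That is inside the 9–12.8 mm window, though near its lower edge.
- **Carriage:** at its stops. The post moved about 70.8 mm, and pushing further met 10–12 N with no more travel.
- **Dish:** in its place and flat, with its top at about 38 mm.
- **Pin:** axis within about 2 mm of the hole axis and square to the ear. The wrist view puts the shoulder about 1.5 mm short of the ear. The last picture also shows the head in front of the near ear.

- **Retaking the pin:** the first try stopped short because a wrist joint came close to its limit that near the base. I carried the pin about 70 mm further out and took it by the head there.
- **Camera differences:** the top and wrist cameras differed by about 2 mm on where the head and the knob sit, which is within their calibration.
- **Not checked:** I did not measure the jars and boxes again at the end. No move was planned near them.

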